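Load the water tester and lower its cover onto the cell

TASK

Stand the sample cell upright on the marked square of the water tester, square to it, with its two clear faces toward the lamp housing and the detector so that the light can pass through, and let go of it. Then bring the hinged cover down slowly until its foot bears on the top of the cell, pressing only lightly, and leave it resting there with the cell still in its place. Do not disturb the lemon, the onion or the salt shaker.

Things in the scene. Friction and masses are not known exactly. Their poses are not given: they have to be found in the camera images.
- tester: White plastic water tester, fixed on the worktop; base 230 (x) x 150 (y) x 15 mm. Origin: centre of its underside; x points from the low detector (its front, turned to the robot's right) to the lamp housing (rear): the light path; z up. The open cover leans over the base, so bring the cell in from the detector side with the gripper leaning toward that side, 25 to 45 degrees from vertical.
- stage (a point): Centre of the grey marked square (52 x 52 mm, flush, no rim) where the cell must stand, on top of the base plate, 15 mm above the worktop; axes as the tester's. Nothing centres the cell there.
- lamp (a point): Round lamp window, 75 mm behind the stage's centre, in the front face of the lamp housing. The housing is 40 mm deep and 100 mm wide; with its hinge ears it reaches 134 mm above the worktop.
- detector (a point): Round detector window, 68 mm in front of the stage's centre, facing it. Its block is 24 mm deep (68 to 92 mm in front of the stage's centre), 50 mm wide, and its top is 49 mm above the worktop: carry the cell over it.
- cover (a joint): Cover angle, rad: 0 is level (its stop with no cell in), larger is more open, at most 1.2; starts at 1.0 to 1.15. White plate 172 x 112 x 16 mm hinged at its rear edge, underside level with the hinge axis. The hinge has friction (0.35 N m) and damping: the cover stays where it is left, and moving it takes about 1 to 4 N at the grip.
- cover_hinge (a point): Middle of the hinge axis, 80 mm behind the stage's centre and 125 mm above the worktop; axes turn with the cover: x from its free edge to the hinge, y along the axis, z out of its top. As the cover lowers, its free edge swings down in an arc toward the detector side. The cell's top is 15 mm below this axis when the cell is on the stage.
- cover_handle (a point): Centre of the grey barrel grip at the middle of the cover's free edge, 190 mm from the hinge axis and 7 mm above the underside; axes as cover_hinge. The barrel lies along y: 28 mm long, 18 mm across, flat ends, on a neck 14 mm wide; the cover's edge is 167 mm from the hinge. Pinched lightly by its two ends it can turn between the fingers as the cover swings.
- screw (a point): Where the hold-down screw leaves the cover's underside, 80 mm from the hinge. Its rubber ball foot (radius 12 mm) ends 17 to 26 mm below the underside, set differently each time and not told, so it meets the centre of the cell's top at an unknown cover angle of about 0.02 to 0.14 rad: feel for it. A few newtons at the grip are enough.
- cell: Square sample cell 50 x 50 x 95 mm, 0.17 to 0.35 kg, upright and loose on the worktop, left of the tester. Origin: centre of its underside, z up. Its faces at +x and -x are clear; those at +y and -y are white with upright ribs, 50 mm apart: grip it by these. Grey top and bottom. Half a turn makes no difference.
- lemon: Bystander: lemon 78 x 55 x 56 mm; origin at its underside's centre.
- onion: Bystander: red onion 64 x 67 x 71 mm; origin at its underside's centre.
- salt: Bystander: salt shaker 44 mm across, 90 mm high; origin at its underside's centre.
Not all that is in view belongs to the job. What is shaped like the cell but blue or turquoise is not meant.

How it is judged (in metres and radians):
On the way:
1. the cell stands on the marked square, clear faces across the light path, let go, with the cover still open (distance between cell and stage below 0.008 m and angle between the x axis of cell and the x axis of tester, either way round below 0.12 rad and angle between cell's own z axis and vertical below 0.04 rad and contact force between the fingers and cell below 0.05 N and value of joint cover above 0.5 rad), for 0.2 s.
At the end, for the whole second after the job is handed in: The cell stands upright (within 2 degrees) and at rest on the marked square, its origin within 8 mm of the square's centre and its clear faces square to the light path within 7 degrees, and the cover, less than 0.2 rad open, rests on the cell with more than 1 N (distance between cell and stage below 0.008 m and angle between the x axis of cell and the x axis of tester, either way round below 0.12 rad and angle between cell's own z axis and vertical below 0.04 rad and contact force between cover and cell above 1 N and value of joint cover below 0.2 rad and linear speed of cell below 0.01 m/s); the robot touches nothing.
It fails at once if the cover is pressed on the cell with more than 45 N (contact force between cover and cell above 45 N).
It fails at once if the cover comes down through its last 0.3 rad faster than 1.2 rad/s (value of joint cover below 0.3 rad and velocity of joint cover below -1.2 rad/s).
It fails at once if the lemon, onion or salt shaker is moved by more than 20 mm (distance of any of lemon, onion, salt from where it was at the start of the episode above 0.02 m).
It also fails if it takes over 72 s, if anything falls off the work surface, if the arm or the gripper's body presses on something with over 40 N, if the wrist force passes 120 N, or if a joint passes its speed limit or range.

ROBOT

A 6-joint arm with a two-finger parallel gripper is mounted at the origin on a cart in front of the work surface, level with it; the furniture and walls round the work are solid. World frame = base frame: x ahead of the robot, y to its left, z up, the work surface at z = 0. Lengths are in mm, angles in rad, forces in N, time in s.
With the tool pointing down it reaches from about 425 to 950 mm from the base axis. Payload 3.5 kg.
Tool frame: the origin (TCP) lies at the very end of the fingers, on their centre line; the grasp point (between the pads) lies 19 mm behind it; z points along the fingers, y is the line along which they close (so a half turn about z gives the same grasp; the last joint's range is limited). The gripper opens to 85 mm and grips with 20 to 120 N. Pads are 22 mm wide; open, the fingers measure 114 mm over their backs; the gripper's body (76 mm by 85 mm) begins 54 mm behind the grasp point. The pads swing forward as they close: fully open they stand 13 mm farther back than shut.
Start: joints at [-1.493, 0.286, 1.577, -0, 1.279, -0.15], TCP at [152.464, -657.541, 192.825] pointing down, gripper open.
Joint ranges: [-2.77, 2.77], [-0.9, 2.22], [0.21, 2.48], [-1.53, 4.67], [0.24, 2.81], [-2.84, 2.84]. Speed limits (rad/s): [2.79, 2.79, 3.14, 3.14, 3.14, 3.14].

INTERFACE

Orientations are given as a 3x3 rotation matrix whose columns are the frame's x, y, z axes.
In Python, from plant import get_obs, snapshot, hand_in, outline_of, pinpoint gives the robot as it stands.
- The arm moves only by the shell command python3 -m pendant 'ROWS'. ROWS is JSON, a list of rows, each a list of 3 entries, a list of its own where there are three numbers: the shift along the tool's x, y, z in m, then the turn, a rotation vector about the tool's x, y, z in degrees, then the closure, from 0 (fully open) to 1 (shut). In form: [[[tx, ty, tz], [ax, ay, az], fingers], ...]. A call has 1 to 5 rows; each row shifts and turns the commanded pose from where the row before left it, along the tool's axes as they then stand; what a row does not reach is not made up. A row lasts 1/8 s, in which the tool goes at most 62.5 mm and 10.7 degrees, less where a joint would pass 70% of its speed; a pose out of reach is approached as far as the arm can. A call is refused whole if a number of a shift passes 0.0625 or a number of a turn 10.7, either way. A call with a gripper value outside its range is refused whole. The fingers move at their own pace and stop on an object; the grip force is fixed at half the most. Time passes only in rows, so rows that do not move let the fingers close. It gives the time, the measured TCP pose, the force, the opening and the grip force at its end, in the units of the state.
- get_obs(): the state, without advancing time (a new reading comes with each control period).
- snapshot(name): name is "scene" or "top" or "wrist"; returns a dict with "pixels" (420x560x3 uint8, red, green, blue), "z_map" (420x560 float32, mm along the optical axis (not along the pixel's ray), 0 where there is no reading), "vertical_fov" (degrees; the focal length in pixels is half the picture's height over the tangent of half this angle, whatever the lens; pixels are square), "cx", "cy" (the principal point, pixels), "world_from_camera" (4x4, takes a point from camera to world coordinates). Camera axes: x right, y down, z forward; pixel columns grow to the right and rows downward; lengths in mm; the calibration is good to about 2 mm. A picture is of the moment at which its call begins.
- hand_in(): hands the job in; it is judged then, once.
Trained networks look in a picture, given as the dict that the camera call returned (one of the last four; its "shot" number tells which), for a name from the list of things; names that differ only in an ending like _2 or _b are one class to them, and where a whole thing is asked for, a point or a joint stands for the part that bears it (a point fixed in the world has none). Each returns a list of dicts, best first, with "score" (0 to 1); they miss things now and then, are a little off and sometimes report something else, mostly with a low value. They report only what shows in the picture. A call takes as long as a camera call. They do not tell look-alikes from the thing itself.
- outline_of(picture, name): "pixels" (420x560 bool, what is visible of it) and "position" ([column, row] in pixels, amid what is visible of it).
- pinpoint(picture, name): "position" ([column, row] in pixels: a listed point, or the origin of a listed thing).
The state is a dict: "time": time; "q": joint angles; "joint_velocities": joint speeds; "effort": joint torques, N m; "ee_pos": TCP position; "eef_rot": TCP orientation; "force": force on the tool from outside, world axes, zero at the start; "moment": the same for the moment, N m; "width": finger opening in mm; "finger_force": force on a finger pad.
Only numpy, scipy, OpenCV 4.12 (cv2) and the standard library are available. Lean on these libraries where they do the work, as an engineer would, in place of code of your own. Each camera call takes 0.05 s, during which the arm holds its last target. There are 200 camera calls.

## Working session

There is one attempt and no reset: what is moved stays moved. The work goes in short steps, Python scripts to look and compute and a shell command to move; the robot and the scene stay as the last step left them, time stands still between calls to the robot, and variables do not carry over. Pictures are saved under pics/ and viewed, at most 10 in all, crops included, and the job is handed in when it is done.

```bash
mkdir -p pics; cat > h.py <<'E'
import numpy as np, cv2
from plant import *
def deproj(p,u,v,z=None,r=2):
    f=p["pixels"].shape[0]/2/np.tan(np.radians(p["vertical_fov"])/2)
    if z is None:
        w=p["z_map"][max(0,int(v)-r):int(v)+r+1,max(0,int(u)-r):int(u)+r+1]; w=w[w>0]; z=np.median(w)
    c=np.array([(u-p["cx"])*z/f,(v-p["cy"])*z/f,z,1]); return (np.array(p["world_from_camera"])@c)[:3]
def ray_plane(p,u,v,h):
    o=np.array(p["world_from_camera"])[:3,3]; a=deproj(p,u,v,1000.); d=a-o; return o+d*(h-o[2])/d[2]
def cloud(p,mask):
    f=p["pixels"].shape[0]/2/np.tan(np.radians(p["vertical_fov"])/2)
    v,u=np.nonzero(mask&(p["z_map"]>0)); z=p["z_map"][v,u]
    c=np.stack([(u-p["cx"])*z/f,(v-p["cy"])*z/f,z,np.ones_like(z)]); return (np.array(p["world_from_camera"])@c)[:3].T
def save(p,n): cv2.imwrite("pics/"+n,p["pixels"][:,:,::-1])
E
python3 - <<'E'
from h import *
np.set_printoptions(precision=1,suppress=True)
a=[]
for n in ["scene","top"]:
    p=snapshot(n); a.append(p["pixels"])
    print(n,p["world_from_camera"][:3] if 1 else 0,p["vertical_fov"])
    for t in ["cell","lemon","onion","salt","tester","cover"]:
        for o in outline_of(p,t)[:3]:
            c=cloud(p,o["pixels"]); print(t,round(o["score"],2),o["position"],np.median(c,0) if len(c) else 0, np.percentile(c,[2,98],axis=0).ravel() if len(c) else 0)
    for t in ["stage","lamp","detector","cover_hinge","cover_handle","screw"]:
        for o in pinpoint(p,t)[:2]:
            print(t,round(o["score"],2),o["position"],deproj(p,*o["position"]))
for i,x in enumerate(a): cv2.imwrite(f"pics/a{i}.png",x[:,:,::-1])
E
```

```text
scene [[   0.4   -0.7    0.6 -203.5]
 [  -0.9   -0.3    0.3  -84. ]
 [  -0.    -0.7   -0.7  957.2]] 46.830190253642805
cell 0.79 [238.9, 210.5] [473.1 352.8  75.2] [458.9 330.4   7.6 516.  383.2  98.8]
cell 0.79 [224.1, 251.8] [342.6 324.4  72. ] [328.4 308.    4.9 377.6 358.1  98.6]
cell 0.31 [318.4, 167.0] [528.  184.4 236.4] [490.1 149.1 139.1 598.2 234.  309.5]
lemon 0.65 [259.2, 174.9] [621.4 376.3  43.8] [606.  352.2  17.8 651.7 408.5  57.3]
onion 0.88 [175.0, 202.4] [446.1 525.3  45.2] [424.7 504.   15.8 480.  561.2  67.5]
onion 0.64 [315.3, 170.9] [530.6 186.7 231.4] [489.6 149.2   4.3 678.5 247.5 309.4]
salt 0.7 [201.1, 175.4] [546.3 510.4  53.8] [536.5 498.2  10.7 564.6 531.5  91.1]
tester 0.89 [312.7, 214.6] [534.6 189.   18.9] [473.7 111.8   3.5 640.1 258.4 304.8]
cover 0.95 [318.3, 166.5] [527.2 185.7 235. ] [489.5 149.1 135.6 588.9 234.2 309.5]
stage 0.75 [325.3, 229.1] [551.8 153.1  16.9]
stage 0.34 [237.4, 224.1] [465.7 357.9  21.2]
lamp 0.94 [300.8, 211.0] [541.4 217.7  63.8]
detector 0.68 [355.6, 223.8] [202.6   4.1 483.1]
cover_handle 0.57 [336.6, 138.2] [555.8 151
[... 574 characters left out ...]
6, 201.7] [538.8 168.3  45.9] [475.2  39.4  11.9 635.9 254.3 302.8]
onion 0.65 [183.0, 202.5] [450.1 528.4  47.9] [423.5 504.3  25.8 481.4 559.2  65.1]
salt 0.87 [197.6, 161.3] [547.3 510.2  64.1] [534.4 497.4  10.1 568.2 531.6  90.6]
tester 0.74 [328.2, 200.1] [539.  168.4  47.1] [476.2  40.2  12.3 635.2 253.8 303.2]
cover 0.83 [323.8, 184.5] [543.8 191.1 231.8] [491.1 151.5 109.1 602.6 237.  308.2]
stage 0.68 [327.5, 204.2] [498.7 169.2 241.5]
lamp 0.6 [305.1, 202.4] [508.2 216.2 169. ]
detector 0.75 [356.7, 206.2] [578.3  84.2  32. ]
cover_hinge 0.56 [302.5, 192.7] [534.  229.1 151.3]
cover_handle 0.87 [348.1, 173.7] [551.7 150.6 308. ]
cover_handle 0.74 [256.8, 158.3] [618.3 376.4  52.4]
```

```bash
python3 - <<'E'
import cv2,numpy as np
a=cv2.imread("pics/a0.png")[90:330,130:430];b=cv2.imread("pics/a1.png")[110:330,150:430]
cv2.imwrite("pics/b.png",np.vstack([cv2.resize(a,(375,300)),cv2.resize(b,(375,295))]))
cv2.imwrite("pics/b.png",np.hstack([cv2.resize(a,(400,320)),cv2.resize(b,(400,320))]))
E
```

```text
(no output)
```

View pics/b.png

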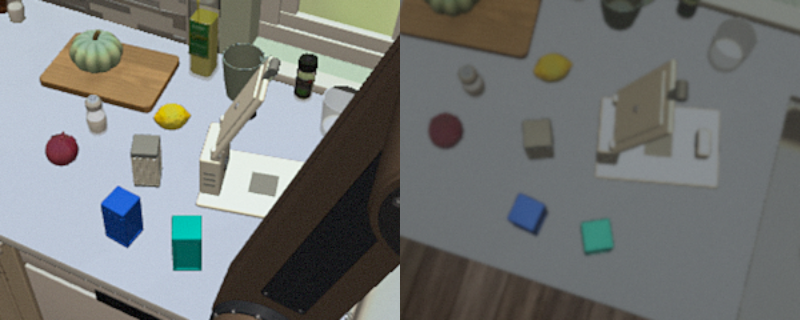

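The candidates in the scene picture are the grey-topped ribbed cell at (239,210), the blue block at (224,252) and the turquoise block near (275,275). The description fits the grey one. Next I'll measure its yaw and the tester's pose, with a close crop to check.

```bash
python3 - <<'E'
from h import *
np.set_printoptions(precision=1,suppress=True)
for n in ["top","scene"]:
    p=snapshot(n); c=cloud(p,np.ones((420,560),bool))
    d=c[(np.hypot(c[:,0]-480,c[:,1]-357)<50)&(c[:,2]>88)&(c[:,2]<104)]
    r=cv2.minAreaRect(d[:,:2].astype(np.float32)); print(n,"cell top",r,np.median(d[:,2]))
    d=c[(np.hypot(c[:,0]-552,c[:,1]-153)<170)&(c[:,2]>9)&(c[:,2]<21)]
    r=cv2.minAreaRect(d[:,:2].astype(np.float32)); print("base",r,len(d)); print(cv2.boxPoints(r))
    # cover plane
    o=outline_of(p,"cover")[0]; m=cv2.erode(o["pixels"].astype(np.uint8),np.ones((5,5)))>0
    d=cloud(p,m); ce=np.median(d,0); d=d[np.linalg.norm(d-ce,axis=1)<90]
    for _ in range(3):
        q=d.mean(0); nn=np.linalg.svd(d-q)[2][2]; e=np.abs((d-q)@nn); d=d[e<max(4,np.median(e)*2)]
    print("cover normal",np.round(nn,3),q,"angle",np.arccos(abs(nn[2])),"az",np.degrees(np.arctan2(nn[1],nn[0])))
    for t in ["stage","lamp","detector","cover_handle"]:
        for o2 in pinpoint(p,t)[:1]: print(t,o2["score"],deproj(p,*o2["position"]), [ray_plane(p,*o2["position"],h) for h in (15,)])
p=snapshot("scene"); save(p,"s2.png"); cv2.imwrite("pics/c.png",cv2.resize(p["pixels"][180:260,190:290,::-1],(400,320),interpolation=cv2.INTER_CUBIC))
E
```

```text
top cell top ((486.7765197753906, 360.4284973144531), (50.918365478515625, 50.05891036987305), 22.316932678222656) 95.61843085800348
base ((557.244384765625, 148.37144470214844), (150.99105834960938, 229.7454071044922), 12.927063941955566) 2671
[[458.  243.4]
 [509.4  19.5]
 [656.5  53.3]
 [605.1 277.2]]
cover normal [-0.2  0.9  0.4] [541.6 192.2 231.3] angle 1.1047854526944474 az 104.67078779434743
stage 0.88 [556.2 146.1  15.6] [array([556.4, 146. ,  15. ])]
lamp 0.92 [515.5 216.4 168. ] [array([559.3, 218.2,  15. ])]
scene cell top ((488.6418151855469, 361.0198669433594), (54.66670608520508, 49.771121978759766), 22.014846801757812) 96.00857363172724
base ((555.54150390625, 175.2838897705078), (139.7037353515625, 191.96755981445312), 86.57962036132812) 2275
[[455.6 111.3]
 [647.2  99.8]
 [655.5 239.3]
 [463.9 250.7]]
cover normal [-0.3  0.8  0.5] [525.5 184.3 237.8] angle 1.1012500968134442 az 109.22876686414472
stage 0.68 [561.6 151.   16.1] [array([562.5, 151.3,  15. ])]
detector 0.86 [193.5   2.2 489.9] [array([597.1,  89.9,  15. ])]
cover_handle 0.74 [194.1   1.9 490.3] [array([598.8,  89.4,  15. ])]
```

View pics/c.png

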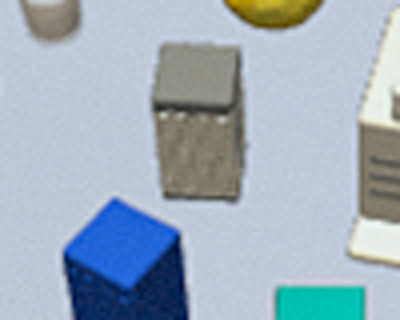

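The crop shows the ribbed face turned to the scene camera (about (198,150) in the crop), with a grey top. So cell y points to about 22°/202° and cell x to about 112°, and the tester's x axis points to about 103°. Tilting 27° toward the detector side works at both places. Next I'll plan the reach.

```bash
cat >> h.py <<'E'
from scipy.spatial.transform import Rotation as R
def tool(az,tilt,s=1):
    a=np.radians(az);t=np.radians(tilt); x=np.array([np.cos(a),np.sin(a),0]); 
    z=np.sin(t)*x-np.cos(t)*np.array([0,0,1]); y=s*np.array([-np.sin(a),np.cos(a),0])
    return np.stack([np.cross(y,z),y,z],1)
def rows(tp,tR,n=None,o=None,p0=None,R0=None):
    if p0 is None: o=get_obs(); p0=np.array(o["ee_pos"]); R0=np.array(o["eef_rot"])
    rv=R.from_matrix(R0.T@tR).as_rotvec(degrees=True); d=np.array(tp)-p0
    n=n or int(max(1,np.ceil(np.abs(rv).max()/10),np.ceil(np.linalg.norm(d)/60)))
    Rc=R0
    out=[]
    for i in range(n):
        out.append([list(np.round(Rc.T@d/n/1000,4)),list(np.round(rv/n,2))]); Rc=Rc@R.from_rotvec(rv/n,degrees=True).as_matrix()
    print(n,"rows"); [print([[float(x) for x in r] for r in q]) for q in out]
E
python3 - <<'E'
from h import *
np.set_printoptions(precision=3,suppress=True)
o=get_obs(); print(o["eef_rot"],o["force"],o["width"])
for s in (1,-1):
    T=tool(112.2,27,s); print(s); print(T)
T=tool(112.2,27,1);rows([450,250,400],T);T=tool(112.2,27,-1);rows([450,250,400],T)
E
```

```text
[[ 0.974  0.226  0.   ]
 [ 0.226 -0.974 -0.   ]
 [ 0.     0.    -1.   ]] [-0.369  0.562 -0.317] 85.50150670888887
1
[[ 0.337 -0.926 -0.172]
 [-0.825 -0.378  0.42 ]
 [-0.454  0.    -0.891]]
-1
[[-0.337  0.926 -0.172]
 [ 0.825  0.378  0.42 ]
 [ 0.454 -0.    -0.891]]
17 rows
[[0.0291, -0.0481, -0.0122], [1.12, -1.31, 4.66]]
[[0.0248, -0.0505, -0.0118], [1.12, -1.31, 4.66]]
[[0.0204, -0.0525, -0.0114], [1.12, -1.31, 4.66]]
[[0.0158, -0.0542, -0.0107], [1.12, -1.31, 4.66]]
[[0.0111, -0.0555, -0.01], [1.12, -1.31, 4.66]]
[[0.0063, -0.0564, -0.0091], [1.12, -1.31, 4.66]]
[[0.0015, -0.0569, -0.008], [1.12, -1.31, 4.66]]
[[-0.0033, -0.057, -0.0069], [1.12, -1.31, 4.66]]
[[-0.0081, -0.0566, -0.0057], [1.12, -1.31, 4.66]]
[[-0.0128, -0.0559, -0.0043], [1.12, -1.31, 4.66]]
[[-0.0174, -0.0547, -0.0029], [1.12, -1.31, 4.66]]
[[-0.0218, -0.0532, -0.0014], [1.12, -1.31, 4.66]]
[[-0.0261, -0.0512, 0.0002], [1.12, -1.31, 4.66]]
[[-0.0301, -0.0489, 0.0018], [1.12, -1.31, 4.66]]
[[-0.034, -0.0463, 0.0035], [1.12, -1.31, 4.66]]
[[-0.0375, -0.0433, 0.0052], [1.12, -1.31, 4.66]]
[[-0.0408, -0.04, 0.0069], 
[... 158 characters left out ...]
1.37, 1.17, -5.71]]
[[0.0427, -0.0379, -0.0069], [1.37, 1.17, -5.71]]
[[0.0463, -0.0336, -0.0051], [1.37, 1.17, -5.71]]
[[0.0496, -0.0289, -0.0034], [1.37, 1.17, -5.71]]
[[0.0522, -0.0239, -0.0017], [1.37, 1.17, -5.71]]
[[0.0544, -0.0186, -0.0001], [1.37, 1.17, -5.71]]
[[0.056, -0.0131, 0.0014], [1.37, 1.17, -5.71]]
[[0.0569, -0.0074, 0.0028], [1.37, 1.17, -5.71]]
[[0.0573, -0.0016, 0.0041], [1.37, 1.17, -5.71]]
[[0.0571, 0.0042, 0.0052], [1.37, 1.17, -5.71]]
[[0.0563, 0.01, 0.0062], [1.37, 1.17, -5.71]]
[[0.0549, 0.0157, 0.007], [1.37, 1.17, -5.71]]
[[0.0529, 0.0212, 0.0077], [1.37, 1.17, -5.71]]
[[0.0503, 0.0266, 0.0082], [1.37, 1.17, -5.71]]
[[0.0472, 0.0316, 0.0085], [1.37, 1.17, -5.71]]
```

```bash
python3 - <<'E'
from h import *
A=(np.array([500,-400,400.]),tool(50,0,-1));B=(np.array([600,-30,450.]),tool(85,0,-1));C=(np.array([490,325,290.]),tool(112.2,27,-1))
rows(*A); rows(*B,p0=A[0],R0=A[1]); rows(*C,p0=B[0],R0=B[1])
E
```

```text
8 rows
[[0.0496, -0.0216, -0.0259], [0.0, -0.0, -4.62]]
[[0.0512, -0.0175, -0.0259], [0.0, -0.0, -4.62]]
[[0.0524, -0.0133, -0.0259], [0.0, -0.0, -4.62]]
[[0.0533, -0.009, -0.0259], [0.0, -0.0, -4.62]]
[[0.0539, -0.0047, -0.0259], [0.0, -0.0, -4.62]]
[[0.0541, -0.0004, -0.0259], [0.0, -0.0, -4.62]]
[[0.0539, 0.004, -0.0259], [0.0, -0.0, -4.62]]
[[0.0534, 0.0083, -0.0259], [0.0, -0.0, -4.62]]
7 rows
[[0.0497, -0.023, -0.0071], [0.0, 0.0, -5.0]]
[[0.0515, -0.0186, -0.0071], [0.0, 0.0, -5.0]]
[[0.0529, -0.0141, -0.0071], [0.0, 0.0, -5.0]]
[[0.0539, -0.0094, -0.0071], [0.0, 0.0, -5.0]]
[[0.0546, -0.0047, -0.0071], [0.0, 0.0, -5.0]]
[[0.0548, 0.0001, -0.0071], [0.0, 0.0, -5.0]]
[[0.0545, 0.0049, -0.0071], [0.0, 0.0, -5.0]]
7 rows
[[0.0492, -0.0201, 0.0229], [0.92, 3.78, -3.81]]
[[0.0487, -0.0164, 0.0264], [0.92, 3.78, -3.81]]
[[0.0479, -0.0128, 0.0298], [0.92, 3.78, -3.81]]
[[0.0465, -0.0091, 0.0331], [0.92, 3.78, -3.81]]
[[0.0447, -0.0055, 0.0362], [0.92, 3.78, -3.81]]
[[0.0425, -0.002, 0.0392], [0.92, 3.78, -3.81]]
[[0.0398, 0.0014, 0.0419], [0.92, 3.78, -3.81]]
```

```bash
python3 -m pendant '[[[0.05,-0.022,-0.026],[0,0,-4.6],0],[[0.051,-0.0175,-0.026],[0,0,-4.6],0],[[0.052,-0.013,-0.026],[0,0,-4.6],0],[[0.053,-0.009,-0.026],[0,0,-4.6],0]]' && python3 -m pendant '[[[0.054,-0.005,-0.026],[0,0,-4.6],0],[[0.054,0,-0.026],[0,0,-4.6],0],[[0.054,0.004,-0.026],[0,0,-4.6],0],[[0.053,0.008,-0.026],[0,0,-4.6],0]]' && python3 -m pendant '[[[0.05,-0.023,-0.007],[0,0,-5],0],[[0.0515,-0.0185,-0.007],[0,0,-5],0],[[0.053,-0.014,-0.007],[0,0,-5],0],[[0.054,-0.009,-0.007],[0,0,-5],0]]' && python3 -m pendant '[[[0.0545,-0.005,-0.007],[0,0,-5],0],[[0.055,0,-0.007],[0,0,-5],0],[[0.0545,0.005,-0.007],[0,0,-5],0],[[0,0,0],[0,0,0],0]]'
python3 - <<'E'
from h import *
C=(np.array([490,325,290.]),tool(112.2,27,-1))
rows(*C); print(get_obs()["q"])
E
```

```text
time: 2.45
ee_pos: [327.1, -527.8, 297.8]
eef_rot: [[0.852, 0.524, 0.0], [0.524, -0.852, -0.0], [0.0, 0.001, -1.0]]
force: [0.2, -0.1, -0.1]
width: 85.6
finger_force: 0.0
time: 2.95
ee_pos: [500.8, -399.3, 401.9]
eef_rot: [[0.643, 0.766, 0.0], [0.766, -0.643, -0.0], [-0.0, 0.001, -1.0]]
force: [0.7, 0.3, -0.6]
width: 85.3
finger_force: 0.0
time: 3.45
ee_pos: [558.3, -187.4, 429.2]
eef_rot: [[0.342, 0.94, 0.0], [0.94, -0.342, -0.0], [0.0, 0.0, -1.0]]
force: [1.4, -1.1, 0.0]
width: 85.6
finger_force: 0.0
time: 3.95
ee_pos: [601.6, -27.1, 450.8]
eef_rot: [[0.084, 0.996, 0.002], [0.996, -0.084, 0.0], [0.0, 0.002, -1.0]]
force: [0.4, -0.0, 0.0]
width: 85.4
finger_force: 0.0
7 rows
[[0.0488, -0.0202, 0.023], [0.92, 3.78, -3.79]]
[[0.0483, -0.0165, 0.0265], [0.92, 3.78, -3.79]]
[[0.0475, -0.0129, 0.0299], [0.92, 3.78, -3.79]]
[[0.0461, -0.0093, 0.0331], [0.92, 3.78, -3.79]]
[[0.0443, -0.0058, 0.0362], [0.92, 3.78, -3.79]]
[[0.0421, -0.0023, 0.0392], [0.92, 3.78, -3.79]]
[[0.0395, 0.001, 0.0419], [0.92, 3.78, -3.79]]
[-2.13595850e-01  5.20750875e-02  1.38509641e+00  6.00774611e-04
  1.70287793e+00 -1.29291990e-01]
```

```bash
python3 -m pendant '[[[0.049,-0.02,0.023],[0.9,3.8,-3.8],0],[[0.048,-0.0165,0.0265],[0.9,3.8,-3.8],0],[[0.0475,-0.013,0.03],[0.9,3.8,-3.8],0],[[0.046,-0.009,0.033],[0.9,3.8,-3.8],0]]' && python3 -m pendant '[[[0.044,-0.006,0.036],[0.9,3.8,-3.8],0],[[0.042,-0.002,0.039],[0.9,3.8,-3.8],0],[[0.0395,0.001,0.042],[0.9,3.8,-3.8],0],[[0,0,0],[0,0,0],0],[[0,0,0],[0,0,0],0]]'
python3 - <<'E'
from h import *
np.set_printoptions(precision=2,suppress=True)
print(np.array(get_obs()["q"]))
p=snapshot("wrist"); save(p,"w1.png"); c=cloud(p,np.ones((420,560),bool))
d=c[(np.hypot(c[:,0]-487,c[:,1]-361)<50)&(c[:,2]>88)&(c[:,2]<102)]
print(cv2.minAreaRect(d[:,:2].astype(np.float32)),np.median(d[:,2]),len(d))
o=[(x["score"],x["position"]) for x in outline_of(p,"cell")]; print(o)
E
```

```text
time: 4.45
ee_pos: [538.3, 171.0, 357.2]
eef_rot: [[-0.166, 0.983, -0.073], [0.949, 0.179, 0.26], [0.269, -0.026, -0.963]]
force: [0.3, -0.6, 0.2]
width: 85.5
finger_force: 0.0
time: 5.08
ee_pos: [492.5, 320.6, 289.8]
eef_rot: [[-0.333, 0.928, -0.167], [0.826, 0.372, 0.422], [0.454, 0.002, -0.891]]
force: [-0.5, -0.6, -0.9]
width: 85.5
finger_force: 0.0
[ 0.18  0.02  1.75  0.46  1.48 -0.28]
((489.2029724121094, 359.942138671875), (49.323307037353516, 49.378562927246094), 22.29082489013672) 95.46017592957043 1767
[(0.92, [286.6, 221.9]), (0.86, [117.7, 292.1]), (0.85, [181.5, 205.8]), (0.35, [310.3, 109.4])]
```

View pics/w1.png

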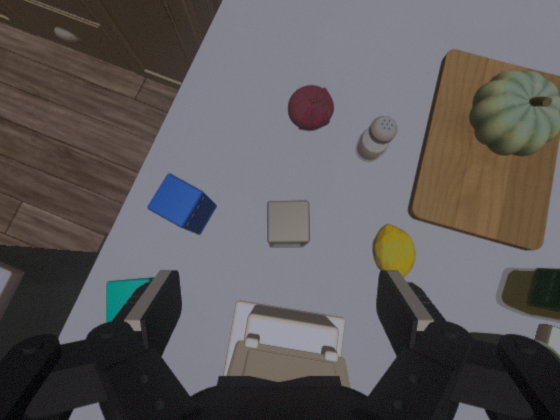

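The cell is at (287,222), square to the gripper, and a plain dark clear face is turned to the tester. Blue is at (180,205), turquoise at (128,300), and the lemon is clear at (394,252). I'll approach now.

```bash
python3 - <<'E'
from h import *
T=tool(112.25,27,-1); g=np.array([488.5,360.2,65])+19*T[:,2]; rows(g-110*T[:,2],T); rows(g,T,p0=g-110*T[:,2],R0=T)
E
```

```text
3 rows
[[-0.0227, 0.0034, 0.0426], [0.14, -0.01, -0.09]]
[[-0.0227, 0.0034, 0.0426], [0.14, -0.01, -0.09]]
[[-0.0227, 0.0035, 0.0426], [0.14, -0.01, -0.09]]
2 rows
[[-0.0, 0.0, 0.055], [0.0, 0.0, 0.0]]
[[-0.0, 0.0, 0.055], [0.0, 0.0, 0.0]]
```

```bash
python3 -m pendant '[[[-0.023,0.0035,0.0425],[0.1,0,-0.1],0],[[-0.0225,0.0035,0.0425],[0.1,0,-0.1],0],[[-0.0225,0.0035,0.0425],[0.1,0,-0.1],0],[[0,0,0],[0,0,0],0]]'
python3 -m pendant '[[[0,0,0.03],[0,0,0],0],[[0,0,0.03],[0,0,0],0],[[0,0,0.03],[0,0,0],0],[[0,0,0.02],[0,0,0],0],[[0,0,0],[0,0,0],0]]'
python3 - <<'E'
from h import *
T=tool(112.25,27,-1); g=np.array([488.5,360.2,65])+19*T[:,2]; print(g);rows(g,T)
E
```

```text
time: 5.68
ee_pos: [500.8, 321.8, 141.6]
eef_rot: [[-0.334, 0.926, -0.179], [0.825, 0.379, 0.42], [0.456, -0.008, -0.89]]
force: [0.7, 0.1, 0.4]
width: 85.8
finger_force: 0.0
time: 6.3
ee_pos: [483.6, 369.9, 47.4]
eef_rot: [[-0.338, 0.925, -0.174], [0.823, 0.38, 0.421], [0.455, -0.001, -0.89]]
force: [-0.1, -0.1, 0.8]
width: 85.5
finger_force: 0.0
[485.23384537 368.18354532  48.07087604]
1 rows
[[-0.0016, 0.0009, -0.0016], [-0.08, -0.1, 0.08]]
```

```bash
python3 -m pendant '[[[-0.001,0.001,-0.001],[0,0,0],0.2],[[0,0,0],[0,0,0],0.35],[[0,0,0],[0,0,0],0.5],[[0,0,0],[0,0,0],1],[[0,0,0],[0,0,0],1]]'; python3 -m pendant '[[[0,0,0],[0,0,0],1],[[0,0,0],[0,0,0],1]]'
```

```text
time: 6.92
ee_pos: [486.3, 368.7, 49.2]
eef_rot: [[-0.339, 0.925, -0.171], [0.823, 0.38, 0.422], [0.455, 0.002, -0.89]]
force: [-0.5, -3.2, 6.7]
width: 48.2
finger_force: 63.0
time: 7.18
ee_pos: [486.3, 368.7, 49.2]
eef_rot: [[-0.339, 0.925, -0.171], [0.823, 0.38, 0.422], [0.455, 0.002, -0.89]]
force: [-0.9, -2.7, 5.6]
width: 48.2
finger_force: 63.0
```

```bash
cat > tgt.py <<'E'
from h import *
T0=np.array([[-0.339,0.925,-0.171],[0.823,0.38,0.422],[0.455,0.002,-0.89]]); u,_,v=np.linalg.svd(T0);T0=u@v
cellT=T0.T@(np.array([488.5,360.2,0])-np.array([486.3,368.7,49.2]))
cellR=T0.T@R.from_euler('z',112.25,degrees=True).as_matrix()
S=np.array([556.8,147.5,15.]); AZ=102.93
def goal(dx=0,dy=0,dz=0,az=None):   # cell at stage + offsets in tester axes
    az=AZ if az is None else az
    B=R.from_euler('z',az,degrees=True).as_matrix(); Rt=B@cellR.T
    p=S+R.from_euler('z',AZ,degrees=True).as_matrix()@np.array([dx,dy,dz]); return p-Rt@cellT,Rt
E
python3 - <<'E'
from tgt import *
print(cellT)
o=get_obs();p0=np.array(o["ee_pos"]);R0=np.array(o["eef_rot"])
p1=p0+[0,0,355]; rows(p1,R0)
g=goal(-165,0,340); rows(*g,p0=p1,R0=R0)
h=goal(-165,0,75); rows(*h,p0=g[0],R0=g[1]); print(p1,g,h)
E
```

```text
[-30.14465727  -1.30031992  39.84142073]
6 rows
[[0.0269, 0.0001, -0.0527], [0.0, 0.0, 0.0]]
[[0.0269, 0.0001, -0.0527], [0.0, 0.0, 0.0]]
[[0.0269, 0.0001, -0.0527], [0.0, 0.0, 0.0]]
[[0.0269, 0.0001, -0.0527], [0.0, 0.0, 0.0]]
[[0.0269, 0.0001, -0.0527], [0.0, 0.0, 0.0]]
[[0.0269, 0.0001, -0.0527], [0.0, 0.0, 0.0]]
7 rows
[[-0.0491, -0.0062, -0.0251], [-0.61, -0.0, 1.19]]
[[-0.0492, -0.0049, -0.0252], [-0.61, -0.0, 1.19]]
[[-0.0493, -0.0036, -0.0252], [-0.61, -0.0, 1.19]]
[[-0.0493, -0.0023, -0.0252], [-0.61, -0.0, 1.19]]
[[-0.0494, -0.001, -0.0252], [-0.61, -0.0, 1.19]]
[[-0.0494, 0.0003, -0.0252], [-0.61, -0.0, 1.19]]
[[-0.0494, 0.0016, -0.0252], [-0.61, -0.0, 1.19]]
5 rows
[[-0.0241, -0.0001, 0.0472], [0.0, 0.0, 0.0]]
[[-0.0241, -0.0001, 0.0472], [0.0, 0.0, 0.0]]
[[-0.0241, -0.0001, 0.0472], [0.0, 0.0, 0.0]]
[[-0.0241, -0.0001, 0.0472], [0.0, 0.0, 0.0]]
[[-0.0241, -0.0001, 0.0472], [0.0, 0.0, 0.0]]
[486.2999233  368.70296346 404.21607843] (array([592.92607952,  -4.57220774, 404.2       ]), array([[-0.20133468,  0.97434347, -0.10059402],
       [ 0.86727008,  0.22505584,  0.44406359],
       [ 0.45530973,  0.00216321, -0.89033049]])) (array([592.92607952,  -4.57220774, 139.2       ]), array([[-0.20133468,  0.97434347, -0.10059402],
       [ 0.86727008,  0.22505584,  0.44406359],
       [ 0.45530973,  0.00216321, -0.89033049]]))
```

```bash
python3 -m pendant '[[[0.009,0,-0.018],[0,0,0],1],[[0.018,0,-0.035],[0,0,0],1],[[0.027,0,-0.053],[0,0,0],1],[[0.027,0,-0.053],[0,0,0],1],[[0.027,0,-0.053],[0,0,0],1]]' && python3 -m pendant '[[[0.027,0,-0.053],[0,0,0],1],[[0.018,0,-0.035],[0,0,0],1],[[0.009,0,-0.018],[0,0,0],1],[[0,0,0],[0,0,0],1]]'
python3 - <<'E'
from tgt import *
g=goal(-165,0,340); rows(*g,n=9)
E
```

```text
time: 7.8
ee_pos: [484.3, 368.0, 287.0]
eef_rot: [[-0.338, 0.925, -0.174], [0.824, 0.38, 0.42], [0.454, -0.002, -0.891]]
force: [0.4, 0.2, -3.6]
width: 48.1
finger_force: 63.1
time: 8.3
ee_pos: [485.4, 368.2, 405.0]
eef_rot: [[-0.339, 0.925, -0.172], [0.824, 0.38, 0.421], [0.455, 0.001, -0.891]]
force: [1.2, -0.7, -4.2]
width: 48.4
finger_force: 63.2
9 rows
[[-0.0382, -0.0047, -0.0194], [-0.48, 0.0, 0.92]]
[[-0.0383, -0.0039, -0.0194], [-0.48, 0.0, 0.92]]
[[-0.0383, -0.0031, -0.0195], [-0.48, 0.0, 0.92]]
[[-0.0384, -0.0024, -0.0195], [-0.48, 0.0, 0.92]]
[[-0.0384, -0.0016, -0.0195], [-0.48, 0.0, 0.92]]
[[-0.0384, -0.0008, -0.0195], [-0.48, 0.0, 0.92]]
[[-0.0384, -0.0, -0.0195], [-0.48, 0.0, 0.92]]
[[-0.0384, 0.0008, -0.0195], [-0.48, 0.0, 0.92]]
[[-0.0384, 0.0015, -0.0195], [-0.48, 0.0, 0.92]]
```

```bash
python3 -m pendant '[[[-0.02,-0.0025,-0.01],[0,0,0],1],[[-0.038,-0.004,-0.0195],[-0.5,0,1],1],[[-0.038,-0.004,-0.0195],[-0.5,0,1],1],[[-0.038,-0.003,-0.0195],[-0.5,0,1],1],[[-0.038,-0.003,-0.0195],[-0.5,0,1],1]]' && python3 -m pendant '[[[-0.038,-0.002,-0.0195],[-0.5,0,1],1],[[-0.038,-0.001,-0.0195],[-0.5,0,1],1],[[-0.038,0,-0.0195],[-0.5,0,1],1],[[-0.038,0,-0.0195],[-0.5,0,1],1],[[-0.02,0,-0.01],[-0.3,0,0.3],1]]' && python3 -m pendant '[[[0,0,0],[0,0,0],1],[[0,0,0],[0,0,0],1]]'
python3 - <<'E'
from tgt import *
np.set_printoptions(precision=2,suppress=True)
print(np.array(get_obs()["q"]))
h=goal(-165,0,75); rows(*h,n=8)
p=snapshot("top"); save(p,"t3.png")
c=cloud(p,np.ones((420,560),bool)); pred=goal(-165,0,340)
d=c[(np.abs(c[:,0]-592)<130)&(np.abs(c[:,1]-0)<150)&(c[:,2]>12)&(c[:,2]<18)]
d=c[(np.hypot(c[:,0]-557,c[:,1]-148)<170)&(c[:,2]>9)&(c[:,2]<21)]
r=cv2.minAreaRect(d[:,:2].astype(np.float32)); print(r,len(d))
p=snapshot("wrist"); save(p,"w3.png")
d=cloud(p,np.ones((420,560),bool)); d=d[(np.hypot(d[:,0]-557,d[:,1]-148)<170)&(d[:,2]>9)&(d[:,2]<21)]
print(cv2.minAreaRect(d[:,:2].astype(np.float32)),len(d))
for t in ["stage","detector","lamp","screw","cover_handle"]:
    for o in pinpoint(p,t)[:1]: print(t,o["score"],o["position"],deproj(p,*o["position"]))
E
```

```text
time: 8.93
ee_pos: [538.2, 180.5, 400.5]
eef_rot: [[-0.269, 0.952, -0.146], [0.848, 0.306, 0.433], [0.457, -0.007, -0.89]]
force: [0.3, -0.2, -3.8]
width: 48.3
finger_force: 63.1
time: 9.55
ee_pos: [588.5, -6.6, 400.7]
eef_rot: [[-0.196, 0.975, -0.106], [0.867, 0.223, 0.445], [0.458, -0.005, -0.889]]
force: [0.7, 0.3, -3.3]
width: 48.2
finger_force: 63.2
time: 9.8
ee_pos: [588.3, -3.7, 403.6]
eef_rot: [[-0.201, 0.974, -0.104], [0.867, 0.226, 0.445], [0.457, -0.001, -0.89]]
force: [0.2, 0.6, -3.1]
width: 48.1
finger_force: 63.2
[-0.37  0.12  1.45  0.4   1.83 -0.54]
8 rows
[[-0.0153, 0.0006, 0.0293], [-0.02, -0.01, -0.0]]
[[-0.0153, 0.0005, 0.0293], [-0.02, -0.01, -0.0]]
[[-0.0153, 0.0005, 0.0293], [-0.02, -0.01, -0.0]]
[[-0.0153, 0.0005, 0.0293], [-0.02, -0.01, -0.0]]
[[-0.0153, 0.0005, 0.0293], [-0.02, -0.01, -0.0]]
[[-0.0153, 0.0005, 0.0293], [-0.02, -0.01, -0.0]]
[[-0.0153, 0.0005, 0.0293], [-0.02, -0.01, -0.0]]
[[-0.0153, 0.0005, 0.0293], [-0.02, -0.01, -0.0]]
((557.2843017578125, 148.53073120117188), (150.5776824951172, 229.9144744873047), 12.709139823913574) 2668
((552.6727905273438, 179.1817626953125), (150.2423858642578, 165.44761657714844), 12.821903228759766) 6123
stage 0.56 [283.8, 173.8] [563.62 144.72  15.41]
lamp 0.79 [280.5, 122.2] [540.52 217.3   64.83]
screw 0.65 [284.8, 96.5] [552.74 183.72 218.22]
cover_handle 0.83 [285.8, 83.2] [559.76 149.81 308.06]
```

View pics/w3.png

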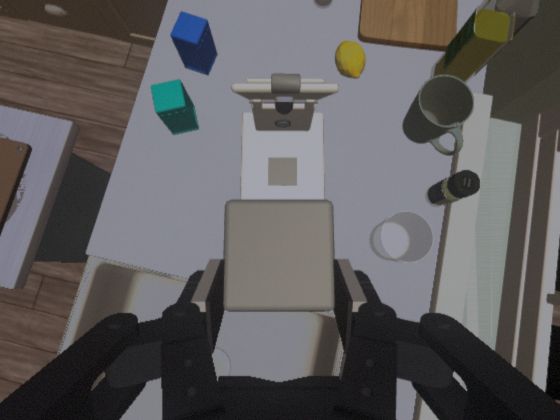

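The wrist view shows the held cell at (280,255), the grey square at (283,172) and the open cover at (285,90). I'll measure the square and the held cell together in this one camera.

```bash
cat > meas.py <<'E'
from tgt import *
def square(p,box):
    x0,x1,y0,y1=box; g=p["pixels"].astype(int)[y0:y1,x0:x1]; b=g.mean(2)
    m=((b>110)&(b<0.5*(b.max()+np.percentile(b,20)))).astype(np.uint8)
    n,l,s,c=cv2.connectedComponentsWithStats(m); h,w=m.shape
    return m,l,s,c
E
python3 - <<'E'
from h import *
from tgt import *
p=snapshot("wrist"); px=p["pixels"].astype(int).mean(2)
print(px[150:196:6,255:312:5].astype(int))
c=cloud(p,np.ones((420,560),bool)); pred=S+R.from_euler('z',AZ,degrees=True).as_matrix()@[-165,0,340]; print(pred, get_obs()["ee_pos"], np.array(get_obs()["ee_pos"])+np.array(get_obs()["eef_rot"])@cellT)
d=c[(np.hypot(c[:,0]-pred[0],c[:,1]-pred[1])<60)&(c[:,2]>435)&(c[:,2]<465)]
print(cv2.minAreaRect(d[:,:2].astype(np.float32)),len(d),np.median(d[:,2]))
q=d.mean(0); print(np.linalg.svd(d-q,full_matrices=False)[2][2])
E
```

```text
[[165 166 166 166 166 166 167 165 167 167 167 167]
 [167 166 165 157 157 158 158 158 157 167 167 167]
 [167 168 166 120 119 122 120 123 123 167 167 167]
 [166 166 166 119 120 120 122 121 123 166 166 168]
 [166 166 166 122 122 122 123 121 125 167 167 167]
 [165 166 166 123 123 122 125 124 125 166 166 167]
 [164 165 166 166 166 167 165 166 165 166 167 168]
 [166 166 167 166 166 166 166 166 167 166 165 166]]
[593.72047741 -13.31628757 355.        ] [588.53597454  -4.24684283 404.63672737] [589.27270187 -13.0227113  355.44149015]
((591.4161376953125, -16.750816345214844), (75.84473419189453, 58.62127685546875), 13.2767915725708) 14004 451.1622819297443
[ 0.00771197 -0.05632963 -0.99838244]
```

```bash
cat > meas.py <<'E'
from tgt import *
def run(p,topz,sbox):
    px=p["pixels"].astype(int).mean(2); m=np.zeros((420,560),np.uint8); x0,x1,y0,y1=sbox
    m[y0:y1,x0:x1]=px[y0:y1,x0:x1]<145
    k=cv2.findContours(m,cv2.RETR_EXTERNAL,cv2.CHAIN_APPROX_NONE)[0]; k=max(k,key=cv2.contourArea)[:,0]
    w=np.array([ray_plane(p,u,v,15)[:2] for u,v in k]).astype(np.float32); print("stage",cv2.minAreaRect(w))
    o=outline_of(p,"cell"); o=min(o,key=lambda x:abs(x["position"][1]-255)+abs(x["position"][0]-280)); print(o["position"],o["score"])
    mm=cv2.erode(o["pixels"].astype(np.uint8),np.ones((3,3)))>0
    d=cloud(p,mm); d=d[np.abs(d[:,2]-np.median(d[:,2]))<6]
    print("cell",cv2.minAreaRect(d[:,:2].astype(np.float32)),np.median(d[:,2]),len(d)); v=np.linalg.svd(d-d.mean(0),full_matrices=False)[2][2]; print("n",v*np.sign(v[2]))
    ob=get_obs(); print("pred",np.array(ob["ee_pos"])+np.array(ob["eef_rot"])@(cellT+cellR@np.array([0,0,95])), np.array(ob["eef_rot"])@cellR@np.array([1,0,0]))
E
python3 - <<'E'
from meas import *
p=snapshot("wrist"); run(p,451,(258,308,150,195))
E
```

```text
stage ((559.82568359375, 149.23655700683594), (50.65215301513672, 50.17495346069336), 13.01380443572998)
[277.2, 255.8] 0.9
cell ((590.724609375, -13.001447677612305), (48.915096282958984, 49.0670280456543), 13.606159210205078) 451.0580150090609 11642
n [0.00888253 0.00436349 0.99995103]
pred [589.44227649 -13.23619434 450.30685274] [-2.23888443e-01  9.74614738e-01 -2.77785275e-04]
```

```bash
sed -i 's/S=np.array.*/S=np.array([558.3,148.9,15.]); AZ=102.7/' tgt.py; python3 - <<'E'
from tgt import *
h=goal(-160,0,75); rows(*h,n=6); a=goal(0,0,60); rows(*a,p0=h[0],R0=h[1],n=5)
E
```

```text
6 rows
[[-0.0194, 0.0009, 0.0398], [-0.03, 0.0, 0.03]]
[[-0.0194, 0.0009, 0.0398], [-0.03, 0.0, 0.03]]
[[-0.0194, 0.0008, 0.0398], [-0.03, 0.0, 0.03]]
[[-0.0194, 0.0008, 0.0398], [-0.03, 0.0, 0.03]]
[[-0.0194, 0.0008, 0.0398], [-0.03, 0.0, 0.03]]
[[-0.0194, 0.0008, 0.0398], [-0.03, 0.0, 0.03]]
5 rows
[[0.0271, 0.0, 0.0172], [0.0, 0.0, 0.0]]
[[0.0271, 0.0, 0.0172], [0.0, 0.0, 0.0]]
[[0.0271, 0.0, 0.0172], [0.0, 0.0, 0.0]]
[[0.0271, 0.0, 0.0172], [0.0, 0.0, 0.0]]
[[0.0271, 0.0, 0.0172], [0.0, 0.0, 0.0]]
```

```bash
python3 -m pendant '[[[-0.0195,0.001,0.04],[0,0,0],1],[[-0.0195,0.001,0.04],[0,0,0],1],[[-0.0195,0.001,0.04],[0,0,0],1],[[-0.0195,0.001,0.04],[0,0,0],1],[[-0.0195,0.001,0.04],[0,0,0],1]]' && python3 -m pendant '[[[-0.0195,0.001,0.04],[-0.2,0,0.2],1],[[0,0,0],[0,0,0],1],[[0,0,0],[0,0,0],1]]' && python3 -m pendant '[[[0.018,0,0.0115],[0,0,0],1],[[0.027,0,0.017],[0,0,0],1],[[0.027,0,0.017],[0,0,0],1],[[0.027,0,0.017],[0,0,0],1],[[0.018,0,0.0115],[0,0,0],1]]'
python3 - <<'E'
from meas import *
a=goal(0,0,60); rows(*a,n=1)
p=snapshot("wrist"); save(p,"w4.png")
o=outline_of(p,"cell");print([(x["position"],x["score"]) for x in o])
E
```

```text
time: 10.92
ee_pos: [592.8, 0.5, 180.7]
eef_rot: [[-0.2, 0.974, -0.101], [0.868, 0.225, 0.443], [0.455, 0.001, -0.891]]
force: [0.4, 0.0, -3.1]
width: 48.6
finger_force: 63.1
time: 11.3
ee_pos: [594.7, 1.3, 139.5]
eef_rot: [[-0.198, 0.975, -0.096], [0.869, 0.22, 0.444], [0.454, 0.005, -0.891]]
force: [0.8, -0.5, -2.7]
width: 48.5
finger_force: 63.4
time: 11.92
ee_pos: [563.2, 138.1, 126.7]
eef_rot: [[-0.2, 0.975, -0.097], [0.868, 0.222, 0.444], [0.455, 0.005, -0.891]]
force: [0.4, -0.0, -3.3]
width: 48.0
finger_force: 63.4
1 rows
[[0.017, -0.0012, 0.0114], [0.11, 0.04, 0.11]]
[([276.8, 256.7], 0.95), ([56.2, 111.8], 0.65)]
```

View pics/w4.png

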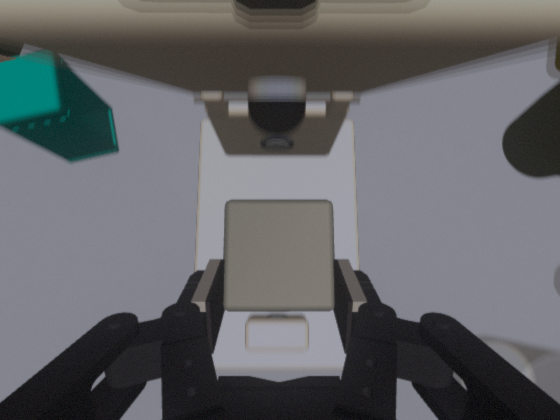

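The cell at (277,257) is centred between the lamp window (277,143) and the detector (277,333), and the cover is clear of the gripper. I'll finish the advance and lower it.

```bash
python3 -m pendant '[[[0.009,-0.001,0.006],[0,0,0],1],[[0.008,0,0.0055],[0.1,0,0.1],1],[[-0.0065,0,0.0125],[0,0,0],1],[[-0.0065,0,0.0125],[0,0,0],1],[[-0.0065,0,0.0125],[0,0,0],1]]' && python3 -m pendant '[[[-0.0045,0,0.009],[0,0,0],1],[[0,0,0],[0,0,0],1],[[0,0,0],[0,0,0],1]]'
python3 - <<'E'
from meas import *
a=goal(0,0,0); rows(*a,n=1)
p=snapshot("wrist")
o=outline_of(p,"cell");print([(x["position"],x["score"]) for x in o][:1])
for t in ["stage","lamp","detector"]: print(t,[(x["position"],x["score"]) for x in pinpoint(p,t)][:1])
E
```

```text
time: 12.65
ee_pos: [557.3, 155.0, 78.3]
eef_rot: [[-0.194, 0.976, -0.101], [0.869, 0.219, 0.444], [0.455, -0.002, -0.89]]
force: [0.0, 0.2, -3.3]
width: 48.6
finger_force: 63.5
time: 13.02
ee_pos: [558.1, 155.4, 70.4]
eef_rot: [[-0.195, 0.976, -0.099], [0.869, 0.219, 0.444], [0.455, 0.0, -0.89]]
force: [-0.1, -0.1, -2.7]
width: 48.0
finger_force: 63.4
1 rows
[[-0.0007, -0.0001, 0.0065], [-0.04, 0.01, -0.14]]
[([35.6, 116.3], 0.73)]
stage []
lamp [([276.1, 143.2], 0.74)]
detector [([276.1, 364.0], 0.73)]
```

```bash
python3 -m pendant '[[[0,0,0.0025],[0,0,0],1],[[-0.0005,0,0.002],[0,0,0],1],[[0,0,0.001],[0,0,0],1],[[0,0,0],[0,0,0],1]]'; python3 -m pendant '[[[-0.0005,0,0.001],[0,0,0],1],[[0,0,0],[0,0,0],1]]'
```

```text
time: 13.78
ee_pos: [557.1, 157.6, 64.7]
eef_rot: [[-0.195, 0.976, -0.101], [0.869, 0.22, 0.444], [0.455, -0.001, -0.89]]
force: [0.7, 0.1, -4.1]
width: 48.3
finger_force: 63.4
time: 14.02
ee_pos: [557.4, 157.4, 64.3]
eef_rot: [[-0.196, 0.976, -0.1], [0.869, 0.22, 0.444], [0.455, -0.0, -0.89]]
force: [-0.7, -1.1, -0.4]
width: 48.2
finger_force: 63.7
```

```bash
python3 -m pendant '[[[-0.0003,0,0.0005],[0,0,0],1],[[0,0,0],[0,0,0],1]]'; python3 -m pendant '[[[0,0,0],[0,0,0],0.35],[[0,0,0],[0,0,0],0.25],[[0,0,0],[0,0,0],0.1],[[0,0,0],[0,0,0],0],[[0,0,0],[0,0,0],0]]'
python3 - <<'E'
from meas import *
p=snapshot("wrist"); save(p,"w5.png"); q=snapshot("top")
for n,p in (("w",p),("t",q)):
  c=cloud(p,np.ones((420,560),bool))
  d=c[(np.hypot(c[:,0]-558,c[:,1]-149)<50)&(c[:,2]>104)&(c[:,2]<118)]
  print(n,cv2.minAreaRect(d[:,:2].astype(np.float32)),len(d))
for t in ["detector","lamp"]: print(t,[(x["position"],x["score"]) for x in pinpoint(p,t)][:1])
s=snapshot("scene"); save(s,"s5.png"); cv2.imwrite("pics/s5c.png",cv2.resize(s["pixels"][110:290,220:460,::-1],(720,540),interpolation=cv2.INTER_CUBIC))
E
```

```text
time: 14.28
ee_pos: [557.5, 157.4, 64.2]
eef_rot: [[-0.196, 0.976, -0.1], [0.868, 0.22, 0.444], [0.456, -0.0, -0.89]]
force: [-2.9, -2.5, 4.8]
width: 48.3
finger_force: 64.4
time: 14.9
ee_pos: [557.2, 157.5, 63.1]
eef_rot: [[-0.195, 0.976, -0.1], [0.869, 0.219, 0.444], [0.455, -0.0, -0.89]]
force: [0.6, 0.6, -0.9]
width: 85.5
finger_force: 0.0
w ((558.1580810546875, 148.36073303222656), (97.4106674194336, 51.4412956237793), 14.98037052154541) 13102
t ((561.276611328125, 134.98306274414062), (40.32278823852539, 84.22232818603516), 74.6907958984375) 168
detector [([358.4, 205.9], 0.63)]
lamp [([306.1, 201.2], 0.82)]
```

View pics/s5c.png

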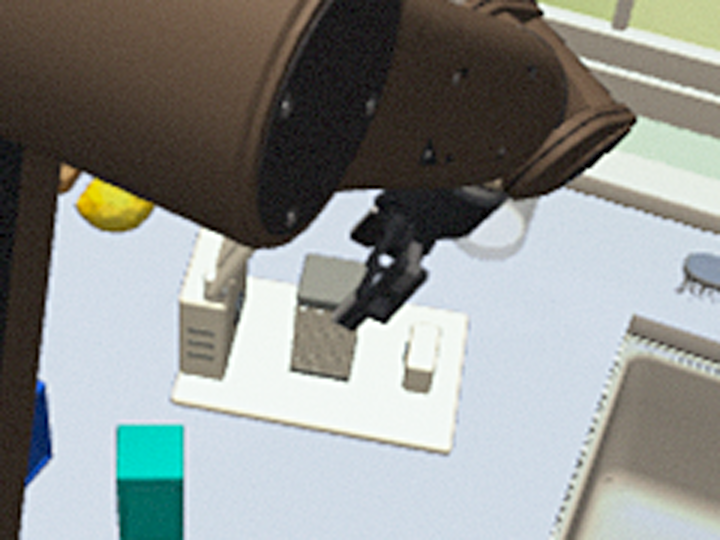

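The cell at crop (327,315) stands on the square with its ribbed face to the scene camera, so the clear faces look along the light path. I'll back off along the tool axis and check.

```bash
python3 -m pendant '[[[0,0,-0.02],[0,0,0],0],[[0,0,-0.04],[0,0,0],0],[[0,0,-0.05],[0,0,0],0],[[0,0,-0.05],[0,0,0],0],[[-0.03,0,-0.03],[0,0,0],0]]' && python3 -m pendant '[[[-0.04,0,-0.01],[0,0,0],0],[[-0.03,0,0],[0,0,0],0],[[0,0,0],[0,0,0],0],[[0,0,0],[0,0,0],0]]'
python3 - <<'E'
from meas import *
np.set_printoptions(precision=3,suppress=True)
p=snapshot("wrist"); save(p,"w6.png"); c=cloud(p,np.ones((420,560),bool))
d=c[(np.hypot(c[:,0]-558,c[:,1]-149)<45)&(c[:,2]>104)&(c[:,2]<116)]
print(cv2.minAreaRect(d[:,:2].astype(np.float32)),len(d))
d=c[(np.hypot(c[:,0]-558,c[:,1]-149)<170)&(c[:,2]>9)&(c[:,2]<21)]
r=cv2.minAreaRect(d[:,:2].astype(np.float32)); print("base",r,len(d))
ex=np.array([np.cos(np.radians(102.8)),np.sin(np.radians(102.8))]); D=(d[:,:2]-[558.3,148.9])@ex; E=(d[:,:2]-[558.3,148.9])@[-ex[1],ex[0]]; print(np.percentile(D,[.3,99.7]),np.percentile(E,[.5,99.5]))
for t in ["detector","lamp","cover_handle","screw"]: print(t,[(x["position"],x["score"],deproj(p,*x["position"])) for x in pinpoint(p,t)][:1])
print(np.array(get_obs()["ee_pos"]),np.array(get_obs()["q"]))
E
```

```text
time: 15.78
ee_pos: [584.1, 45.9, 224.6]
eef_rot: [[-0.2, 0.975, -0.093], [0.869, 0.221, 0.442], [0.452, 0.007, -0.892]]
force: [0.5, -0.2, -0.0]
width: 85.1
finger_force: 0.0
time: 16.27
ee_pos: [597.0, -18.1, 196.8]
eef_rot: [[-0.195, 0.976, -0.099], [0.869, 0.219, 0.444], [0.455, 0.001, -0.89]]
force: [0.2, 0.6, 0.4]
width: 85.0
finger_force: 0.0
((558.755126953125, 147.4521484375), (49.66835021972656, 50.15719985961914), 12.246041297912598) 2765
base ((559.5357666015625, 148.3364715576172), (150.3468017578125, 230.02342224121094), 12.822062492370605) 15062
[-115.529  110.103] [-75.142  72.955]
detector [([278.9, 159.1], 0.95, array([575.897,  77.874,  49.178]))]
lamp [([276.9, 33.1], 0.87, array([542.148, 218.341,  54.908]))]
cover_handle [([277.7, 30.1], 0.72, array([543.11 , 218.18 ,  60.237]))]
screw [([278.7, 107.3], 0.23, array([564.907, 125.873,  68.359]))]
[596.866 -17.45  196.409] [-0.386  0.238  1.687  0.384  1.505 -0.69 ]
```

View pics/w6.png

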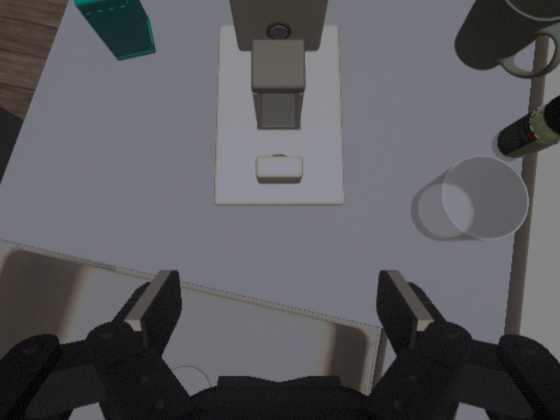

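The cell at (278,65) stands between the detector (279,160) and lamp (279,30), within about 1.5 mm and 0.6° of the base centre. Next I'll push the cover down from behind with shut fingers, the tool vertical and the fingertip corner following the barrel crest.

```bash
cat > cov.py <<'E'
from h import *
S=np.array([558.5,148.5]); AZ=102.8; a=np.radians(AZ); ex=np.array([np.cos(a),np.sin(a)])
V=tool(AZ,0,-1)
def tcp(th,b=4,gap=0):
    s,c=np.sin(th),np.cos(th)
    x=80-190*c+7*s+(9+gap)*s+b*c+11; z=125+190*s+7*c+(9+gap)*c-b*s
    return np.array([*(S+x*ex),z])
def seq(ths,p0=None,**k):
    if p0 is None: p0=np.array(get_obs()["ee_pos"])
    for t in ths:
        p=tcp(t,**k); print(round(t,3),np.round(V.T@(p-p0)/1000,4)); p0=p
E
python3 - <<'E'
from cov import *
o=get_obs();p0=np.array(o["ee_pos"]); p1=np.array([597,0,420.]); rows(p1,V)
p2=tcp(1.3)+[0,0,60]; print(p2); rows(p2,V,p0=p1,R0=V); print(tcp(1.3),tcp(1.1),tcp(.1))
seq(np.arange(1.3,0.29,-.05),p0=tcp(1.3))
E
```

```text
4 rows
[[0.0292, 0.001, -0.0479], [0.01, -6.76, -0.01]]
[[0.0234, 0.001, -0.051], [0.01, -6.76, -0.01]]
[[0.0172, 0.001, -0.0534], [0.01, -6.76, -0.01]]
[[0.0108, 0.001, -0.055], [0.01, -6.76, -0.01]]
[545.94658605 203.75405786 368.50180375]
4 rows
[[0.0525, -0.0012, 0.0129], [0.0, 0.0, 0.0]]
[[0.0525, -0.0012, 0.0129], [0.0, 0.0, 0.0]]
[[0.0525, -0.0012, 0.0129], [0.0, 0.0, 0.0]]
[[0.0525, -0.0012, 0.0129], [0.0, 0.0, 0.0]]
[545.94658605 203.75405786 308.50180375] [553.87175459 168.87129827 298.02210691] [578.98735172  58.32458462 159.48908214]
1.3 [0. 0. 0.]
1.25 [-0.0091 -0.      0.0019]
1.2 [-0.009   0.      0.0024]
1.15 [-0.0089 -0.      0.0028]
1.1 [-0.0087 -0.      0.0033]
1.05 [-0.0086  0.      0.0037]
1.0 [-0.0084 -0.      0.0041]
0.95 [-0.0081  0.      0.0046]
0.9 [-0.0079  0.      0.005 ]
0.85 [-0.0077  0.      0.0053]
0.8 [-0.0074 -0.      0.0057]
0.75 [-0.0071 -0.      0.0061]
0.7 [-0.0068 -0.      0.0064]
0.65 [-0.0064  0.      0.0068]
0.6 [-0.0061 -0.      0.0071]
0.55 [-0.0057  0.      0.0074]
0.5 [-0.0054  0.      0.0076]
0.45 [-0.005  -0.      0.0079]
0.4 [-0.0046  0.      0.0081]
0.35 [-0.0042 -0.      0.0084]
0.3 [-0.0037 -0.      0.0086]
```

```bash
python3 -m pendant '[[[0.029,0.001,-0.048],[0,-6.8,0],0.5],[[0.0235,0.001,-0.051],[0,-6.8,0],1],[[0.017,0.001,-0.0535],[0,-6.8,0],1],[[0.011,0.001,-0.055],[0,-6.8,0],1],[[0,0,0],[0,0,0],1]]' && python3 -m pendant '[[[0.0525,-0.001,0.013],[0,0,0],1],[[0.0525,-0.001,0.013],[0,0,0],1],[[0.0525,-0.001,0.013],[0,0,0],1],[[0.0525,-0.001,0.013],[0,0,0],1],[[0,0,0],[0,0,0],1]]'
python3 - <<'E'
from cov import *
rows(tcp(1.3),V)
p=snapshot("wrist"); save(p,"w7.png")
for t in ["cover_handle"]: print(t,[(x["position"],x["score"],deproj(p,*x["position"])) for x in pinpoint(p,t)][:2])
E
```

```text
time: 17.15
ee_pos: [598.0, 1.8, 428.5]
eef_rot: [[-0.224, 0.975, 0.015], [0.975, 0.224, -0.004], [-0.008, 0.013, -1.0]]
force: [-0.7, -0.4, -0.1]
width: 0.1
finger_force: 0.0
time: 17.77
ee_pos: [544.9, 206.0, 364.3]
eef_rot: [[-0.225, 0.974, -0.005], [0.974, 0.225, -0.002], [-0.001, -0.005, -1.0]]
force: [-0.4, -0.8, 0.4]
width: -0.4
finger_force: 0.0
1 rows
[[-0.0024, 0.0008, 0.0558], [-0.3, 0.06, 0.18]]
cover_handle []
```

View pics/w7.png

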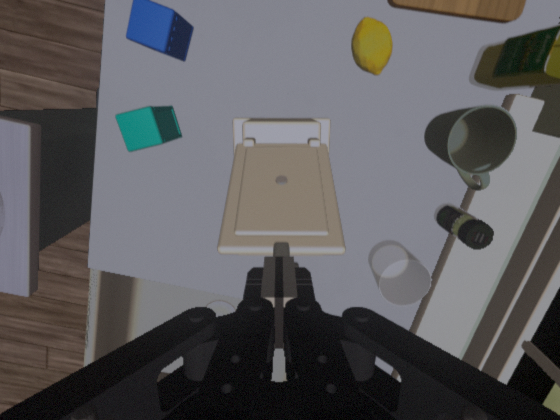

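The shut fingertips at (281,247) appear in front of the cover's free edge at (281,245) because of perspective, and the numbers put them behind it. I'll descend with force checks, then push.

```bash
python3 -m pendant '[[[-0.001,0.001,0.02],[0,0,0],1],[[-0.001,0,0.02],[0,0,0],1],[[0,0,0.016],[0,0,0],1],[[0,0,0],[0,0,0],1]]' && python3 -m pendant '[[[-0.009,0,0.002],[0,0,0],1],[[-0.009,0,0.0025],[0,0,0],1],[[-0.009,0,0.003],[0,0,0],1],[[-0.0085,0,0.003],[0,0,0],1],[[0,0,0],[0,0,0],1]]'
```

```text
time: 18.38
ee_pos: [547.6, 200.5, 308.1]
eef_rot: [[-0.219, 0.976, -0.005], [0.976, 0.219, -0.003], [-0.002, -0.005, -1.0]]
force: [-0.0, -0.1, -0.1]
width: -0.0
finger_force: 0.0
time: 19.0
ee_pos: [556.3, 165.9, 300.3]
eef_rot: [[-0.218, 0.976, -0.001], [0.976, 0.218, -0.002], [-0.002, -0.001, -1.0]]
force: [-0.2, 0.5, -0.6]
width: 0.2
finger_force: 0.0
```

```bash
python3 - <<'E'
from cov import *
seq(np.arange(1.05,.84,-.05)); o=get_obs(); print(o["force"])
p=snapshot("scene"); save(p,"s8.png"); cv2.imwrite("pics/s8c.png",cv2.resize(p["pixels"][110:290,220:460,::-1],(720,540),interpolation=cv2.INTER_CUBIC))
E
```

```text
1.05 [-0.0051 -0.0017  0.006 ]
1.0 [-0.0084 -0.      0.0041]
0.95 [-0.0081  0.      0.0046]
0.9 [-0.0079  0.      0.005 ]
0.85 [-0.0077  0.      0.0053]
[-0.19859686  0.53464229 -0.58389275]
```

View pics/s8c.png

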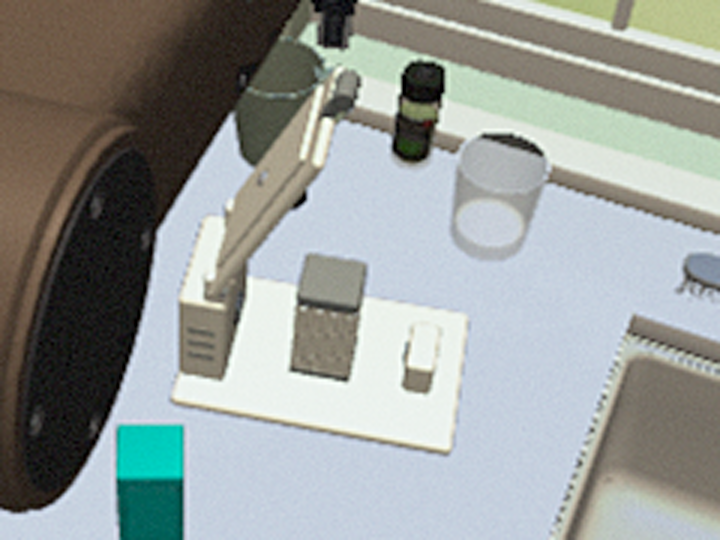

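```bash
python3 - <<'E'
from cov import *
p=snapshot("scene"); W=np.linalg.inv(np.array(p["world_from_camera"])); f=210/np.tan(np.radians(p["vertical_fov"])/2)
def pr(w): c=W@np.append(w,1); return np.array([(p["cx"]+f*c[0]/c[2]-220)*3,(p["cy"]+f*c[1]/c[2]-110)*3])
o=get_obs(); print(o["ee_pos"],pr(o["ee_pos"]))
for th in (1.0,1.1,1.2):
    s,c=np.sin(th),np.cos(th); print(th,pr([*(S+(80-190*c+7*s)*ex),125+190*s+7*c]))
print("stage-top",pr([*S,110]))
for x in pinpoint(p,"cover_handle")[:2]: print((np.array(x["position"])-[220,110])*3,x["score"],deproj(p,*x["position"]))
E
```

```text
[556.32349833 166.50277999 300.63997547] [329.36932575  86.92983648]
1.0 [376.7776215  109.08395852]
1.1 [354.08590859  95.83441912]
1.2 [329.90266734  84.24709234]
stage-top [332.8142745  278.26686224]
[347.1  90.6] 0.82 [548.67797078 150.96600172 308.69526   ]
[243.9 299.4] 0.52 [550.1644631  220.03060328  58.39508816]
```

The projection puts the tip at (329,87), a beige fingertip just behind the barrel at (347,91), as intended. I'll continue pushing.

```bash
python3 -m pendant '[[[-0.005,-0.0015,0.006],[0,0,0],1],[[-0.0085,0,0.004],[0,0,0],1]]' && python3 -m pendant '[[[-0.008,0,0.0045],[0,0,0],1],[[-0.008,0,0.005],[0,0,0],1],[[-0.0075,0,0.0055],[0,0,0],1]]'
python3 - <<'E'
from cov import *
seq(np.arange(.8,.28,-.05))
p=snapshot("scene")
for x in pinpoint(p,"cover_handle")[:1]: print(x["score"],deproj(p,*x["position"]))
E
```

```text
time: 19.4
ee_pos: [557.5, 153.0, 290.1]
eef_rot: [[-0.22, 0.975, -0.0], [0.975, 0.22, -0.002], [-0.002, -0.001, -1.0]]
force: [0.1, 0.6, -0.4]
width: 0.0
finger_force: 0.0
time: 19.77
ee_pos: [563.1, 129.4, 275.3]
eef_rot: [[-0.219, 0.976, 0.0], [0.976, 0.219, -0.002], [-0.002, -0.0, -1.0]]
force: [0.3, 0.1, -0.2]
width: -0.4
finger_force: 0.0
0.8 [-0.0075 -0.0003  0.0058]
0.75 [-0.0071 -0.      0.0061]
0.7 [-0.0068 -0.      0.0064]
0.65 [-0.0064  0.      0.0068]
0.6 [-0.0061 -0.      0.0071]
0.55 [-0.0057  0.      0.0074]
0.5 [-0.0054  0.      0.0076]
0.45 [-0.005  -0.      0.0079]
0.4 [-0.0046  0.      0.0081]
0.35 [-0.0042 -0.      0.0084]
0.3 [-0.0037 -0.      0.0086]
0.93 [561.08293692 147.4502171  305.00579503]
```

```bash
cat >> cov.py <<'E'
def cover(n):
    p=snapshot(n); c=cloud(p,np.ones((420,560),bool)); r=c[:,:2]-S; X=r@ex; Y=r@[-ex[1],ex[0]]; Z=c[:,2]
    m=(np.abs(Y)<54)&(np.abs(Y)>20)&(X<75)&(X>-110)&(Z>128); X,Z=X[m],Z[m]
    # top-surface: 16 mm off line through hinge
    best=[]
    for t in np.arange(0,1.25,.01):
        s,k=np.sin(t),np.cos(t); u=-((X-80)*k-(Z-125)*s); v=(X-80)*s+(Z-125)*k
        best.append((np.sum((abs(v-16)<2.5)&(u>10)&(u<170)),t))
    b=sorted(best)[-3:]; print(n,len(X),[(int(a),round(float(t),2)) for a,t in b]); return b
E
python3 - <<'E'
from cov import *
cover("scene");cover("top");cover("wrist")
p=snapshot("wrist"); print([(x["position"],x["score"],deproj(p,*x["position"])) for x in pinpoint(p,"cover_handle")][:2])
E
```

```text
scene 1792 [(228, 1.1), (243, 1.13), (259, 1.12)]
top 3987 [(463, 1.14), (494, 1.13), (498, 1.12)]
wrist 35664 [(5362, 1.09), (5410, 1.1), (5418, 1.12)]
[([282.7, 216.9], 0.7, array([559.07665411, 156.24421425, 308.81353374]))]
```

```bash
python3 - <<'E'
from cov import *
p=snapshot("scene"); q=snapshot("wrist"); t=snapshot("top")
a=cv2.resize(p["pixels"][80:200,280:380],(400,480),interpolation=cv2.INTER_CUBIC); b=cv2.resize(q["pixels"][180:340,200:360],(400,400),interpolation=cv2.INTER_CUBIC)
t2=cv2.resize(t["pixels"][150:230,290:370],(400,200)); 
im=np.zeros((600,800,3),np.uint8); im[:480,:400]=a; im[:400,400:]=b; im[400:,400:]=t2
cv2.imwrite("pics/m.png",im[:,:,::-1])
for n,p in (("scene",p),("top",t)):
    W=np.linalg.inv(np.array(p["world_from_camera"])); f=210/np.tan(np.radians(p["vertical_fov"])/2)
    c=W@np.append(get_obs()["ee_pos"],1); print(n,p["cx"]+f*c[0]/c[2],p["cy"]+f*c[1]/c[2])
print(get_obs()["ee_pos"],get_obs()["force"])
E
```

```text
scene 345.91805796845597 150.93717378026355
top 356.3514726503877 176.7192317072163
[563.01720905 130.35158218 276.01461067] [ 0.66103457 -0.43845235 -0.33776078]
```

View pics/m.png

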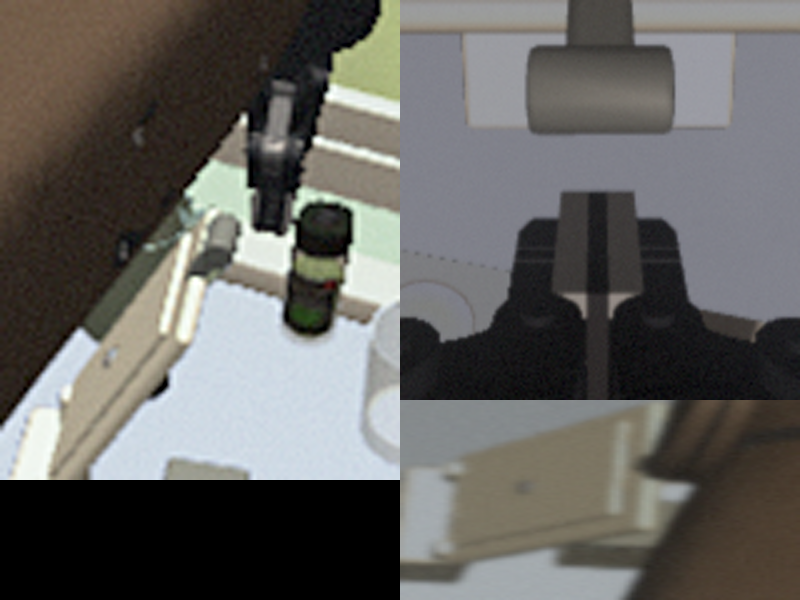

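The fingertips at panel (270,230) are now on the detector side of the barrel at (220,240). The cover hasn't moved, so the tips passed over the barrel. I'll locate the real tip by depth.

```bash
python3 - <<'E'
from cov import *
np.set_printoptions(precision=1,suppress=True)
q=snapshot("wrist"); print(q["shot"])
for u,v in [(279,258),(270,260),(288,260),(279,262),(279,275),(270,290)]: 
    w=deproj(q,u,v,r=1); print((u,v),w,"tester x",(w[:2]-S)@ex,"tool",V.T@(w-np.array(get_obs()["ee_pos"])))
h=deproj(q,278,216); print("handle",h,(h[:2]-S)@ex)
p=snapshot("scene")
for u,v in [(347,136),(345,134),(349,134),(347,132),(336,136),(347,120)]: w=deproj(p,u,v,r=1); print((u,v),w,(w[:2]-S)@ex)
E
```

```text
28
(279, 258) [560.6 141.4 321.4] tester x -7.361422385532192 tool [ 11.4   0.2 -45.4]
(270, 260) [556.8 140.2 322.6] tester x -7.701590454345643 tool [ 11.   -3.8 -46.7]
(288, 260) [564.6 141.9 322.4] tester x -7.83611428010789 tool [ 10.9   4.1 -46.5]
(279, 262) [560.7 141.3 325. ] tester x -7.485301353317657 tool [ 11.2   0.2 -49.1]
(279, 275) [560.7 141.2 336.3] tester x -7.64733217216983 tool [ 11.1   0.1 -60.3]
(270, 290) [557.4 140.6 348. ] tester x -7.4578664389282325 tool [ 11.3  -3.2 -72. ]
handle [556.8 156.3 308.7] 7.996996978404196
(347, 136) [552.6 129.4 324.7] -17.349038252152457
(345, 134) [549.5 133.2 330.8] -12.941933264654676
(349, 134) [551.8 125.6 331.8] -20.881296117487974
(347, 132) [550.6 129.9 336.3] -16.386792759465315
(336, 136) [561.  155.2 309.3] 5.961292537908972
(347, 120) [504.3 119.8 401.7] -16.01478052114822
```

```bash
python3 - <<'E'
from cov import *
np.set_printoptions(precision=1,suppress=True)
q=snapshot("wrist"); o=get_obs(); M=np.array(q["world_from_camera"]); T=np.array(o["eef_rot"]); P=np.array(o["ee_pos"])
print("cam in tool",T.T@(M[:3,3]-P),"axes",(T.T@M[:3,:3]))
W=np.linalg.inv(M); f=210/np.tan(np.radians(q["vertical_fov"])/2)
for l in [(0,0,0),(11,0,0),(11,0,-45),(11,0,-19)]:
    c=W@np.append(P+T@np.array(l),1); print(l,q["cx"]+f*c[0]/c[2],q["cy"]+f*c[1]/c[2],c[2])
print(q["z_map"][240:300:4,279]); print(o["width"],o["q"])
E
```

```text
cam in tool [  76.8   -0.  -181.8] axes [[-0.  -1.  -0.3]
 [ 1.  -0.   0. ]
 [-0.  -0.3  1. ]]
(0, 0, 0) 278.64979162932246 241.4476032375362 196.4274069147184
(11, 0, 0) 278.63815624678807 223.65311119805733 193.12841011969098
(11, 0, -45) 278.6810708812628 258.10587761856164 150.19985563193688
(11, 0, -19) 278.65370768201296 236.13812876530312 175.00302044708368
[492.1 494.9 497.1 498.7 501.6 149.3 142.7 141.4 138.2 135.5 131.9 129.6
 125.4 124.6 120.3]
0.1936759432544763 [ 0.1  0.   1.7 -0.   1.4 -0.2]
```

The depth readings, the scene view and the contact-free pass all agree that the shut tips end 45 mm short of the reported TCP. I'll include that offset and go back behind the barrel.

```bash
sed -i 's/return np.array(\[\*(S+x\*ex),z\])/return np.array([*(S+x*ex),z-45])/' cov.py; python3 -m pendant '[[[0,0,-0.03],[0,0,0],1],[[0.025,0,0],[0,0,0],1],[[0.03,0,0],[0,0,0],1],[[0.025,0,0],[0,0,0],1],[[0,0,0],[0,0,0],1]]'
python3 - <<'E'
from cov import *
rows(tcp(1.3),V,n=4)
E
```

```text
time: 21.05
ee_pos: [545.0, 209.5, 305.6]
eef_rot: [[-0.222, 0.975, 0.0], [0.975, 0.222, -0.002], [-0.002, -0.0, -1.0]]
force: [1.5, 0.3, 0.1]
width: 0.1
finger_force: 0.0
4 rows
[[-0.0014, -0.0001, 0.0105], [-0.0, 0.03, 0.01]]
[[-0.0014, -0.0001, 0.0105], [-0.0, 0.03, 0.01]]
[[-0.0014, -0.0001, 0.0105], [-0.0, 0.03, 0.01]]
[[-0.0014, -0.0001, 0.0105], [-0.0, 0.03, 0.01]]
```

```bash
python3 -m pendant '[[[-0.003,0,0.021],[0,0,0],1],[[-0.003,0,0.021],[0,0,0],1],[[0,0,0],[0,0,0],1]]' && python3 -m pendant '[[[-0.009,0,0.002],[0,0,0],1],[[-0.009,0,0.0025],[0,0,0],1],[[-0.009,0,0.003],[0,0,0],1],[[-0.0085,0,0.003],[0,0,0],1]]' && python3 -m pendant '[[[-0.0085,0,0.0035],[0,0,0],1],[[-0.0085,0,0.004],[0,0,0],1]]' 
python3 - <<'E'
from cov import *
print(get_obs()["force"]); cover("wrist"); cover("scene")
seq(np.arange(.95,.28,-.05))
E
```

```text
time: 21.42
ee_pos: [545.1, 200.9, 259.3]
eef_rot: [[-0.218, 0.976, -0.007], [0.976, 0.218, -0.004], [-0.002, -0.008, -1.0]]
force: [-0.2, -0.1, 0.8]
width: 0.1
finger_force: 0.0
time: 21.92
ee_pos: [554.9, 167.3, 253.5]
eef_rot: [[-0.219, 0.976, 0.001], [0.976, 0.219, -0.001], [-0.001, 0.001, -1.0]]
force: [0.7, 1.2, 0.9]
width: -0.0
finger_force: 0.8
time: 22.18
ee_pos: [558.6, 150.8, 245.5]
eef_rot: [[-0.22, 0.976, 0.001], [0.976, 0.22, -0.001], [-0.002, 0.001, -1.0]]
force: [1.6, 1.8, -0.4]
width: 0.2
finger_force: 1.0
[ 1.58467271  1.83132276 -0.37643926]
wrist 42004 [(9002, 1.0), (9124, 0.98), (9247, 0.99)]
scene 1743 [(321, 1.0), (343, 0.98), (344, 0.99)]
0.95 [-0.0056  0.0001  0.0042]
0.9 [-0.0079  0.      0.005 ]
0.85 [-0.0077  0.      0.0053]
0.8 [-0.0074  0.      0.0057]
0.75 [-0.0071 -0.      0.0061]
0.7 [-0.0068 -0.      0.0064]
0.65 [-0.0064  0.      0.0068]
0.6 [-0.0061 -0.      0.0071]
0.55 [-0.0057  0.      0.0074]
0.5 [-0.0054  0.      0.0076]
0.45 [-0.005  -0.      0.0079]
0.4 [-0.0046  0.      0.0081]
0.35 [-0.0042 -0.      0.0084]
0.3 [-0.0037 -0.      0.0086]
```

```bash
python3 -m pendant '[[[-0.006,0,0.004],[0,0,0],1],[[-0.008,0,0.005],[0,0,0],1],[[-0.0075,0,0.0055],[0,0,0],1],[[-0.0075,0,0.0055],[0,0,0],1],[[-0.007,0,0.006],[0,0,0],1]]' && python3 -m pendant '[[[-0.007,0,0.0065],[0,0,0],1],[[-0.0065,0,0.007],[0,0,0],1],[[-0.006,0,0.007],[0,0,0],1],[[-0.0055,0,0.0075],[0,0,0],1]]' 
python3 - <<'E'
from cov import *
print(get_obs()["force"]); cover("wrist"); cover("scene"); cover("top")
seq(np.arange(.5,.14,-.04))
E
```

```text
time: 22.9
ee_pos: [566.2, 115.5, 219.1]
eef_rot: [[-0.219, 0.976, -0.0], [0.976, 0.219, -0.002], [-0.002, -0.0, -1.0]]
force: [0.4, 1.8, -0.1]
width: -0.4
finger_force: 1.0
time: 23.4
ee_pos: [571.7, 91.2, 191.2]
eef_rot: [[-0.219, 0.976, 0.0], [0.976, 0.219, -0.002], [-0.002, -0.0, -1.0]]
force: [-0.3, 3.0, -0.5]
width: 0.1
finger_force: 1.3
[-0.33653769  3.0492314  -0.45151023]
wrist 55726 [(17948, 0.56), (18222, 0.54), (18370, 0.55)]
scene 2321 [(608, 0.56), (625, 0.54), (664, 0.55)]
top 3427 [(816, 0.53), (878, 0.55), (891, 0.54)]
0.5 [-0.005   0.0003  0.0081]
0.46 [-0.004  -0.      0.0063]
0.42 [-0.0037 -0.      0.0065]
0.38 [-0.0035  0.      0.0066]
0.34 [-0.0032  0.      0.0067]
0.3 [-0.0029 -0.      0.0069]
0.26 [-0.0027  0.      0.007 ]
0.22 [-0.0024  0.      0.0071]
0.18 [-0.0021 -0.      0.0072]
```

Tracking is good at 0.55 rad, but the push comes from the finger's flank. I'll lift, shift over the barrel crest and press from above for the rest.

```bash
python3 - <<'E'
from cov import *
p0=np.array(get_obs()["ee_pos"]); print(V.T@(tcp(.58,b=-9)-p0)); seq(np.arange(.58,.14,-.04),p0=tcp(.58,b=-9),b=-9)
E
python3 -m pendant '[[[0.005,0,-0.01],[0,0,0],1],[[0.001,0,-0.02],[0,0,0],1],[[0,0,0],[0,0,0],1]]'
python3 - <<'E'
from cov import *
p0=np.array(get_obs()["ee_pos"]); print(V.T@(tcp(.58,b=-9)-p0))
E
```

```text
[ -7.09565899   0.32041217 -11.14007847]
0.58 [0. 0. 0.]
0.54 [-0.0048 -0.      0.0064]
0.5 [-0.0045  0.      0.0066]
0.46 [-0.0042 -0.      0.0068]
0.42 [-0.004  -0.      0.0069]
0.38 [-0.0037  0.      0.0071]
0.34 [-0.0034  0.      0.0072]
0.3 [-0.0031 -0.      0.0074]
0.26 [-0.0028  0.      0.0075]
0.22 [-0.0025 -0.      0.0076]
0.18 [-0.0022 -0.      0.0077]
time: 23.92
ee_pos: [572.2, 97.5, 225.9]
eef_rot: [[-0.22, 0.975, 0.007], [0.975, 0.22, -0.003], [-0.004, 0.006, -1.0]]
force: [-0.1, 0.5, -0.2]
width: -0.1
finger_force: 0.0
[-13.88813271  -2.08941803  23.48666894]
```

```bash
python3 -m pendant '[[[-0.014,-0.002,0.005],[0,0,0],1],[[0,0,0.008],[0,0,0],1],[[0,0,0.008],[0,0,0],1],[[0,0,0],[0,0,0],1]]'; python3 -m pendant '[[[-0.005,0,0.0065],[0,0,0],1],[[-0.0045,0,0.0065],[0,0,0],1],[[-0.004,0,0.007],[0,0,0],1]]'
python3 - <<'E'
from cov import *
print(get_obs()["force"]); cover("wrist"); cover("scene")
seq(np.arange(.42,.14,-.04),b=-9)
E
```

```text
time: 24.42
ee_pos: [570.5, 83.1, 199.0]
eef_rot: [[-0.219, 0.976, -0.003], [0.976, 0.219, -0.002], [-0.001, -0.003, -1.0]]
force: [0.3, -0.2, 0.9]
width: -0.1
finger_force: 0.0
time: 24.8
ee_pos: [574.7, 69.7, 180.6]
eef_rot: [[-0.219, 0.976, 0.001], [0.976, 0.219, -0.002], [-0.002, 0.0, -1.0]]
force: [0.9, -0.4, 1.0]
width: -0.6
finger_force: 0.4
[ 0.91180789 -0.37363484  1.04202187]
wrist 53471 [(16337, 0.44), (17132, 0.43), (17156, 0.42)]
scene 2241 [(627, 0.41), (644, 0.42), (665, 0.43)]
0.42 [-0.0035  0.0025  0.0039]
0.38 [-0.0037  0.      0.0071]
0.34 [-0.0034  0.      0.0072]
0.3 [-0.0031 -0.      0.0074]
0.26 [-0.0028  0.      0.0075]
0.22 [-0.0025 -0.      0.0076]
0.18 [-0.0022 -0.      0.0077]
```

```bash
python3 -m pendant '[[[-0.0035,0.002,0.004],[0,0,0],1],[[-0.0035,0,0.007],[0,0,0],1],[[-0.0035,0,0.007],[0,0,0],1]]' && python3 -m pendant '[[[-0.003,0,0.0075],[0,0,0],1],[[-0.003,0,0.0075],[0,0,0],1],[[-0.0015,0,0.004],[0,0,0],1],[[0,0,0],[0,0,0],1]]'
python3 - <<'E'
from cov import *
print(get_obs()["force"]); cover("wrist"); cover("scene")
seq(np.arange(.24,-.01,-.02),b=-9)
E
```

```text
time: 25.28
ee_pos: [579.1, 59.9, 162.7]
eef_rot: [[-0.22, 0.976, 0.001], [0.976, 0.22, -0.002], [-0.002, 0.001, -1.0]]
force: [0.3, 0.9, 0.1]
width: -0.1
finger_force: 0.4
time: 25.78
ee_pos: [579.7, 52.6, 143.1]
eef_rot: [[-0.219, 0.976, -0.002], [0.976, 0.219, -0.002], [-0.002, -0.002, -1.0]]
force: [-0.9, -0.1, 0.5]
width: 0.1
finger_force: 0.0
[-0.92318389 -0.13226549  0.45652214]
wrist 56138 [(18006, 0.2), (18623, 0.22), (18865, 0.21)]
scene 2168 [(644, 0.2), (676, 0.21), (687, 0.22)]
0.24 [-0.0003  0.0001  0.0009]
0.22 [-0.0012 -0.      0.0038]
0.2 [-0.0011 -0.      0.0038]
0.18 [-0.0011 -0.      0.0038]
0.16 [-0.001   0.      0.0039]
0.14 [-0.0009 -0.      0.0039]
0.12 [-0.0008 -0.      0.0039]
0.1 [-0.0008 -0.      0.0039]
0.08 [-0.0007 -0.      0.0039]
0.06 [-0.0006 -0.      0.0039]
0.04 [-0.0005  0.      0.004 ]
0.02 [-0.0004 -0.      0.004 ]
0.0 [-0.0004 -0.      0.004 ]
```

```bash
python3 -m pendant '[[[-0.001,0,0.003],[0,0,0],1],[[-0.001,0,0.003],[0,0,0],1],[[-0.0005,0,0.002],[0,0,0],1]]'; python3 -m pendant '[[[-0.0005,0,0.002],[0,0,0],1],[[-0.0005,0,0.002],[0,0,0],1],[[0,0,0],[0,0,0],1]]'
```

```text
time: 26.25
ee_pos: [581.0, 50.2, 135.8]
eef_rot: [[-0.219, 0.976, 0.0], [0.976, 0.219, -0.002], [-0.002, -0.0, -1.0]]
force: [0.6, 1.1, -0.1]
width: 0.2
finger_force: 0.3
time: 26.62
ee_pos: [580.8, 49.2, 131.6]
eef_rot: [[-0.219, 0.976, -0.001], [0.976, 0.219, -0.002], [-0.002, -0.001, -1.0]]
force: [-0.2, -0.3, -0.8]
width: 0.0
finger_force: 0.0
```

```bash
python3 -m pendant '[[[0,0,0.0015],[0,0,0],1],[[0,0,0.0015],[0,0,0],1]]'; python3 -m pendant '[[[-0.0005,0,0.0015],[0,0,0],1]]';python3 -c "
from cov import *
cover('wrist')"
```

```text
time: 26.88
ee_pos: [581.1, 49.2, 128.9]
eef_rot: [[-0.22, 0.976, 0.0], [0.976, 0.22, -0.003], [-0.002, -0.0, -1.0]]
force: [0.2, -1.3, 1.1]
width: 0.1
finger_force: 0.3
time: 27.0
ee_pos: [581.2, 48.8, 127.3]
eef_rot: [[-0.219, 0.976, 0.0], [0.976, 0.219, -0.002], [-0.002, -0.0, -1.0]]
force: [0.5, -0.4, 0.6]
width: 0.0
finger_force: 0.3
wrist 57067 [(19226, 0.12), (19483, 0.14), (19830, 0.13)]
```

```bash
ok(){ python3 -c "
from plant import get_obs
import sys
o=get_obs();print(round(o['ee_pos'][2],1),[round(float(x),1) for x in o['force']],round(float(o['finger_force']),1));sys.exit(o['force'][2]>3.0)"; }
D='[[[0,0,0.001],[0,0,0],1]]'
python3 -m pendant '[[[0,0,0.001],[0,0,0],1]]' >/dev/null; ok && python3 -m pendant '[[[0,0,0.001],[0,0,0],1]]' >/dev/null && ok && python3 -m pendant '[[[0,0,0.001],[0,0,0],1]]' >/dev/null && ok && python3 -m pendant '[[[0,0,0.001],[0,0,0],1]]' >/dev/null && ok && python3 -m pendant '[[[0,0,0.001],[0,0,0],1]]' >/dev/null && ok && python3 -m pendant '[[[0,0,0.001],[0,0,0],1]]' >/dev/null && ok && python3 -m pendant '[[[0,0,0.001],[0,0,0],1]]' >/dev/null && ok && python3 -m pendant '[[[0,0,0.001],[0,0,0],1]]' >/dev/null && ok
```

```text
126.4 [-0.5, -0.9, 0.2] 0.3False
```

```bash
cat > ok.py <<'E'
from plant import get_obs
import sys
o=get_obs();print(round(float(o['ee_pos'][2]),1),[round(float(x),1) for x in o['force']],round(float(o['finger_force']),1));sys.exit(int(o['force'][2]>3.0))
E
python3 -m pendant '[[[0,0,0.001],[0,0,0],1]]' >/dev/null && python3 ok.py && python3 -m pendant '[[[0,0,0.001],[0,0,0],1]]' >/dev/null && python3 ok.py && python3 -m pendant '[[[0,0,0.001],[0,0,0],1]]' >/dev/null && python3 ok.py && python3 -m pendant '[[[0,0,0.001],[0,0,0],1]]' >/dev/null && python3 ok.py && python3 -m pendant '[[[0,0,0.001],[0,0,0],1]]' >/dev/null && python3 ok.py && python3 -m pendant '[[[0,0,0.001],[0,0,0],1]]' >/dev/null && python3 ok.py && python3 -m pendant '[[[0,0,0.001],[0,0,0],1]]' >/dev/null && python3 ok.py
```

```text
125.4 [1.2, -0.4, 0.7] 0.3
124.4 [0.9, 0.2, 0.7] 0.3
123.4 [-0.5, -0.7, 0.4] 0.3
122.4 [0.3, -0.5, 0.8] 0.3
121.4 [0.0, -0.4, -0.2] 0.3
120.4 [-0.0, -0.1, 0.2] 0.3
119.3 [0.1, -0.5, 0.7] 0.3
```

```bash

python3 -m pendant '[[[0,0,0.001],[0,0,0],1]]' >/dev/null && python3 ok.py && python3 -m pendant '[[[0,0,0.001],[0,0,0],1]]' >/dev/null && python3 ok.py && python3 -m pendant '[[[0,0,0.001],[0,0,0],1]]' >/dev/null && python3 ok.py && python3 -m pendant '[[[0,0,0.001],[0,0,0],1]]' >/dev/null && python3 ok.py && python3 -m pendant '[[[0,0,0.001],[0,0,0],1]]' >/dev/null && python3 ok.py && python3 -m pendant '[[[0,0,0.001],[0,0,0],1]]' >/dev/null && python3 ok.py && python3 -m pendant '[[[0,0,0.001],[0,0,0],1]]' >/dev/null && python3 ok.py && python3 -m pendant '[[[0,0,0.001],[0,0,0],1]]' >/dev/null && python3 ok.py && python3 -m pendant '[[[0,0,0.001],[0,0,0],1]]' >/dev/null && python3 ok.py && python3 -m pendant '[[[0,0,0.001],[0,0,0],1]]' >/dev/null && python3 ok.py; python3 -c "
from cov import *
cover('wrist')"
```

```text
118.4 [0.2, -0.9, 0.0] 0.3
117.3 [-0.0, 0.1, 0.3] 0.3
116.6 [-1.1, -0.8, 1.4] 1.5
116.2 [-2.5, -1.5, 5.6] 2.9
wrist 58225 [(19892, 0.06), (20654, 0.08), (20884, 0.07)]
```

```bash
python3 -m pendant '[[[0,0,0],[0,0,0],1],[[0,0,0],[0,0,0],1]]'; python3 -m pendant '[[[0,0,-0.001],[0,0,0],1],[[0,0,-0.002],[0,0,0],1],[[0,0,-0.005],[0,0,0],1],[[0,0,-0.02],[0,0,0],1],[[0,0,-0.04],[0,0,0],1]]'; python3 -m pendant '[[[0,0,-0.05],[0,0,0],1],[[0,0,-0.05],[0,0,0],1],[[-0.03,0,-0.02],[0,0,0],1],[[0,0,0],[0,0,0],1],[[0,0,0],[0,0,0],1]]'
python3 - <<'E'
from cov import *
cover("wrist");cover("top");cover("scene")
s=snapshot("scene"); c=cloud(s,np.ones((420,560),bool))
for n in ["lemon","onion","salt"]:
    t=outline_of(snapshot("top"),n)[:1]
    for o in t: print(n,o["position"])
r=c[:,:2]-S; X=r@ex; Y=r@[-ex[1],ex[0]]
m=(np.abs(X)<45)&(np.abs(Y)<45)&(c[:,2]>30)&(c[:,2]<108); print("cell visible pts",m.sum(),np.percentile(X[m],[3,97]),np.percentile(Y[m],[3,97]))
# near (ribbed) face yaw in scene
y=Y[m]; k=abs(y-np.median(y))<4; print(np.median(y),np.degrees(np.polyfit(X[m][k],y[k],1)[0]))
E
```

```text
time: 28.85
ee_pos: [581.3, 48.6, 116.1]
eef_rot: [[-0.22, 0.976, 0.0], [0.976, 0.22, -0.003], [-0.003, -0.0, -1.0]]
force: [-3.1, -1.3, 5.9]
width: -0.0
finger_force: 2.7
time: 29.48
ee_pos: [580.0, 49.1, 183.1]
eef_rot: [[-0.219, 0.976, -0.004], [0.976, 0.219, -0.002], [-0.001, -0.004, -1.0]]
force: [1.3, 0.2, 0.3]
width: -0.1
finger_force: 0.0
time: 30.1
ee_pos: [587.3, 20.3, 303.1]
eef_rot: [[-0.219, 0.976, -0.001], [0.976, 0.219, -0.002], [-0.001, -0.001, -1.0]]
force: [-0.8, 0.2, 0.1]
width: 0.2
finger_force: 0.0
wrist 9759 [(5352, 0.06), (5604, 0.08), (5684, 0.07)]
top 3244 [(932, 0.06), (947, 0.08), (965, 0.07)]
scene 1523 [(716, 0.06), (743, 0.07), (758, 0.08)]
lemon [258.9, 155.1]
onion [183.8, 202.5]
salt [198.6, 161.4]
cell visible pts 402 [-23.41804749  23.70331195] [19.29194839 25.69122485]
22.694159900168298 0.11862744616896312
```

The cell is still centred, with X from -23 to +24 mm and yaw about 0.1°. The cover rests at about 0.07 rad, and the bystanders haven't moved.

```bash
python3 -c "
from plant import *
print(hand_in())"
```

```text
the job is handed in; nothing more can be done
None
```

The job is handed in with no verdict returned: the cell stands centred and square on the marked square, the cover rests on it at about 0.07 rad after a push of about 6 N at the grip, and the lemon, onion and salt shaker were not moved; the force on the cell after I let go was not measured.

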